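Roll the log up to the yellow band

ROBOT

A 7-joint arm with a two-finger parallel gripper is mounted at the origin on the work surface. World frame = base frame: x ahead of the robot, y to its left, z up, the work surface at z = 0. Lengths are in m, angles in rad, forces in N, time in s.
With the tool pointing down it reaches from about 0.425 to 0.825 m from the base axis. Payload 3.6 kg.
Tool frame: the origin (TCP) lies at the very end of the fingers, on their centre line; the grasp point (between the pads) lies bot.hold_point_z behind it (bot.hold_point_z is the distance from the TCP to the grasp point, in m); x points along the fingers, y is the direction in which the jaws open and shut, and the axes are right-handed (so a half turn about x gives the same grasp; the last joint's range is limited). The gripper opens to 93 mm and grips with 3 to 60 N. Pads are 15 mm wide; open, the fingers measure 128 mm over their backs; the gripper's body (75 mm by 188 mm) begins 65 mm behind the grasp point.
Start: joints at [-1.373, 0.615, -0.013, 1.423, 0.008, 1.103, -0.04], TCP at [0.145, 0.634, 0.198] pointing down, gripper open.
Joint ranges: [-3.12, 3.12], [-0.3, 2.06], [-1.34, 1.32], [0.26, 2.42], [-1.36, 4.5], [0.01, 1.98], [-2.84, 2.84]. Speed limits (rad/s): [2.79, 2.79, 3.14, 3.14, 3.14, 3.14, 3.14].

INTERFACE

Orientations are given as a rotation vector (axis times angle).
In Python, from plant import bot gives the robot as it stands. The module is installed in compiled form; this text tells all that it offers.
- The arm moves only by the tool jog_arm, never from a script. Its argument "targets" is a list that holds one entry, the list of rows, each a list of 5 numbers: the gripper command: -1 is shut, 1 is fully open, values between are in proportion, then the shift along the tool's x, y, z in cm, then the turn about the tool's x in rad. A call has 1 to 8 rows; each row is the pose to reach, as a shift and turn from the pose commanded when the call began, along the tool's axes at that moment; what a row does not reach only later rows make up. A row lasts 1/8 s, in which the tool goes at most 62.5 mm and 10.7 degrees, less where a joint would pass 70% of its speed; a pose out of reach is approached as far as the arm can. A call with a gripper value outside its range is refused whole. The fingers move at their own pace and stop on an object; "force" is the grip in N (left out, the last holds). Time passes only in rows, so rows that repeat a pose let the fingers close. It gives the time, the measured TCP pose, the force and the opening at its end, in the units of the state.
- bot.get_state(): the state, without advancing time (a new reading comes with each control period).
- bot.grab_frame(name): name is "scene" or "side" or "wrist"; returns a dict with "img" (480x640x3 uint8, red, green, blue), "fovy" (degrees; the focal length in pixels is half the picture's height over the tangent of half this angle, whatever the lens; pixels are square), "cx", "cy" (the principal point, pixels), "pose" (4x4, takes a point from camera to world coordinates). Camera axes: x right, y up, looking along -z (the intrinsics and any distortion apply to the point x, -y, -z); pixel columns grow to the right and rows downward; lengths in m; the calibration is good to about 2 mm. A picture is of the moment at which its call begins. There is no depth.
- bot.finish_job(): hands the job in, once; it reports no verdict.
The state is a dict: "time": time; "q": joint angles; "joint_vel": joint speeds; "joint_torque": joint torques, N m; "position": TCP position; "ee_rot": TCP orientation; "wrist_force": force on the tool from outside, world axes, zero at the start; "ft_torque": the same for the moment, N m; "finger_gap": finger opening in m.
Only numpy, scipy, OpenCV 4.12 (cv2) and the standard library are available. Lean on these libraries where they do the work, as an engineer would, in place of code of your own. Each camera call takes 0.05 s, during which the arm holds its last target.

TASK

Roll the short bark-covered log along the feed board by pushing its top with your fingertips, until it lies at rest squarely across the board with its middle over the middle of the yellow band. It must roll, not be slid, pinched or lifted, nor shoved from low down behind. Leave the tin, the hammer and all the other loose things where they are, and finish with the hand clear.

Things in the scene. Friction and masses are not known exactly. Their poses are not given: they have to be found in the camera images.
- log: Round log, brown bark, pale sawn ends: a cylinder 68 mm in diameter, 130 mm long, 0.2 to 0.45 kg, lying across the board. Origin at its centre, 34 mm below its top; own x along its length, y and z turn as it rolls. Chalk line on top at the start. A fingertip on top does not slip: the centre moves half as far as the tip. Rolls freely; stays put if the finger stops slowly and lifts straight off.
- board: Fixed flat plywood-coloured feed board, 200 (own x) x 500 (own y) x 12 mm, origin at the centre of its underside on the table. The log starts near the end at its own -y and is to be rolled towards +y.
- band_yellow: Yellow stripe painted straight across the feed board: 196 mm along own x (the board's x), 30 mm wide along own y, flat with the board's top. Origin at its centre on the board's top face, 12 mm above the table. Fixed to the board, either the nearer or the farther of the two stripes as seen from the log.
- band_blue: Blue stripe of the same size, parallel to the yellow one, 75 mm from it centre to centre; not the wanted place.
- tin: Green-labelled tin, 60 mm in diameter and 85 mm tall, standing on the far (+y) end of the feed board. Origin at the centre of its underside.
- mallet: Hammer lying on the table beyond the board, 260 mm long, handle along own -x.
- brush: Brush lying on the table to the robot's right of the board, handle along own -x.
- wax: Wax jar, 70 mm in diameter, 75 mm tall, standing on the table far right. Origin at the centre of its underside.
- disc: Single wood slice with bark rim, 120 mm in diameter, 25 mm thick, lying flat on the table far left. Origin at the centre of its underside.
- meter: Orange hand-held moisture meter, 130 x 62 x 26 mm, lying on the table to the left of the board. Origin at the centre of its underside.
Mind the look-alikes: they are no part of the job. Of the things like the log, leave any that is green; of the rest the larger one is meant.

How it is judged:
On the way, in this order (a step that is already met when the one before it is completed fails the run):
1. the log has rolled about a quarter turn (angle between log's own z axis and vertical above 1.2 rad).
2. the log has rolled on to nearly half a turn (angle between log's own z axis and vertical above 2.4 rad).
At the end, for the whole second after the job is handed in: The log lies on the board at rest, its centre line within 15 mm of the middle of the yellow band, its centre within 40 mm of the board's middle line, its length within 0.2 rad of the band's; the loose bystanders are within 20 mm of where they stood, tin and jar upright (y of log in the frame of band_yellow between -0.015 and 0.015 m and x of log in the frame of band_yellow between -0.04 and 0.04 m and z of log in the frame of band_yellow between 0.029 and 0.039 m and angle between the x axis of log and the x axis of band_yellow, either way round below 0.2 rad and linear speed of log below 0.01 m/s and angular speed of log below 0.3 rad/s and angle between each of tin, wax's own z axis and vertical below 0.1 rad and distance of each of tin, mallet, brush, wax, disc, meter from where it was at the start of the episode below 0.02 m); the robot touches nothing.
It fails at once if the log is lifted (its centre more than 12 mm higher than when it lies on the board) (height (world z) of log above 0.058 m).
It fails at once if the log is pushed low down or gripped round: fingers press on it while the point between the finger pads is below its top (fingertips over 20 mm below its top) (contact force between the fingers and log above 0.3 N and height (world z) of the grasp point below 0.078 m).
It fails at once if the log's end tips up (angle between log's own x axis and vertical below 1.3 rad or angle between log's own x axis and vertical above 1.85 rad).
It fails at once if a bystander is moved more than 20 mm (distance of any of tin, mallet, brush, wax, disc, meter from where it was at the start of the episode above 0.02 m).
It also fails if it takes over 72 s, if anything falls off the work surface, if the arm or the gripper's body presses on something with over 40 N, if the wrist force passes 120 N, or if a joint passes its speed limit or range.

## Working session

There is one attempt and no reset: what is moved stays moved. The work goes in short steps, Python scripts to look and compute and a tool call to move; the robot and the scene stay as the last step left them, time stands still between calls to the robot, and variables do not carry over. Pictures are saved under pics/ and viewed, and the job is handed in when it is done.

Besides the shell and the picture viewer there is one more tool, called after "Request:" as name([rows], argument=value, ...), one row to a line, values as JSON. jog_arm: Moves the arm, as the interface text tells. Its arguments: {"type":"object","properties":{"targets":{"type":"array"},"force":{"type":"number"}},"required":["targets"]}

```bash
mkdir -p pics
python3 - <<'E'
from plant import bot
import cv2
s=bot.get_state()
for k,v in s.items(): print(k,v)
print(bot.hold_point_z)
for n in ["scene","side","wrist"]:
    f=bot.grab_frame(n); cv2.imwrite(f"pics/{n}0.png",f["img"][:,:,::-1]); print(n,{k:v for k,v in f.items() if k!="img"})
E
```

```text
time 0.0
q [-1.37248197  0.6159041  -0.01261419  1.4248826   0.00812922  1.10338809
 -0.04039015]
joint_vel [ 8.72471908e-04 -2.69292193e-04 -1.43889497e-05 -1.16062475e-03
 -1.56308121e-03 -2.53680881e-04  1.02715667e-03]
joint_torque [-1.39745180e-04 -4.58940911e+01  2.09739441e-01 -1.65740240e+01
 -6.09190087e-02  2.05135799e-02  2.26972224e-04]
position [0.14471646 0.63282633 0.19649647]
ee_rot [ 0.17445404  1.56380613 -0.17842219]
wrist_force [-0.38914928  0.27736235  0.59262104]
ft_torque [0.03026908 0.04173061 0.00390001]
finger_gap 0.09299697200116623
0.0188
scene {'fovy': 45.680597796416166, 'cx': 314.07603438894705, 'cy': 243.79330423585486, 'pose': array([[ 0.86172651, -0.39539293,  0.31794946,  1.02219658],
       [ 0.50700374,  0.64714375, -0.56934364, -0.84764153],
       [ 0.01935544,  0.65182007,  0.75812661,  1.16584617],
       [ 0.        ,  0.        ,  0.        ,  1.        ]])}
side {'fovy': 50.55960586450622, 'cx': 317.1809079008305, 'cy': 229.90636584455902, 'pose': array([[ 0.72254419,  0.39022642, -0.57066035, -0.19413852],
       [-0.69128047,  0.41716287, -0.59000546, -0.79604701],
       [ 0.00782259,  0.82079138,  0.57117451,  0.83609518],
       [ 0.        ,  0.        ,  0.        ,  1.        ]])}
wrist {'fovy': 61.38062543841188, 'cx': 319.8260759014148, 'cy': 236.71300040689002, 'pose': array([[ 0.22309921, -0.93324849, -0.28155637,  0.06590574],
       [ 0.9747915 ,  0.21273709,  0.06726412,  0.65051955],
       [-0.00287665, -0.28946533,  0.95718418,  0.38440504],
       [ 0.        ,  0.        ,  0.        ,  1.        ]])}
```

View pics/scene0.png

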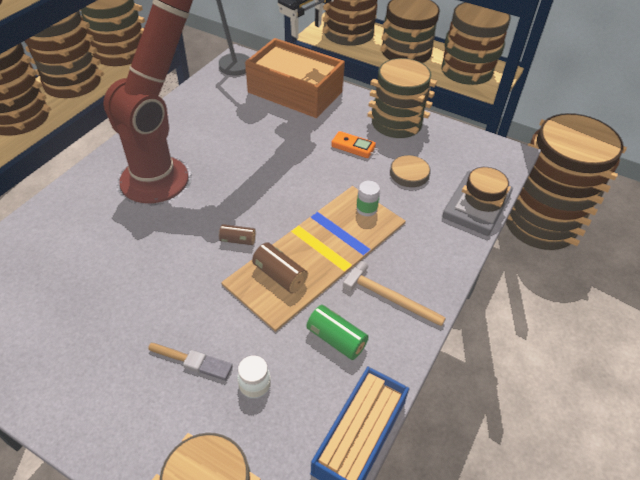

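View pics/side0.png

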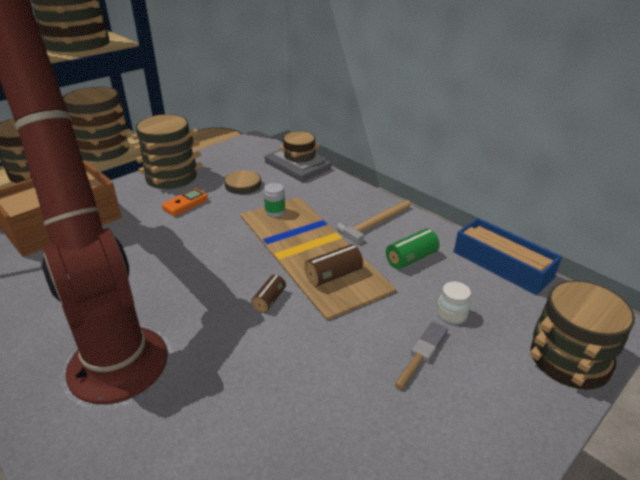

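View pics/wrist0.png

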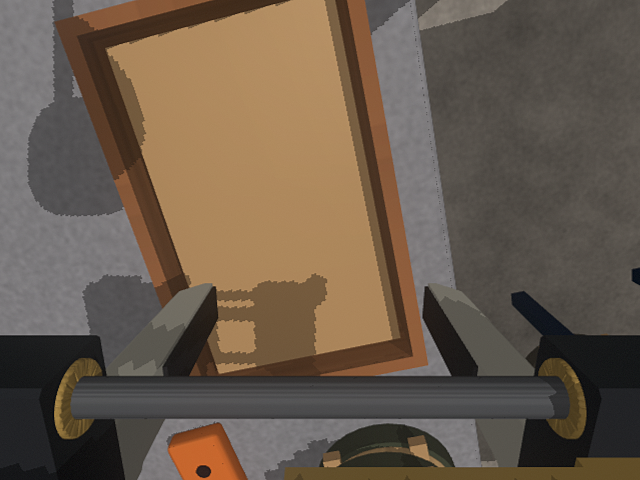

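Candidates in the scene picture are the brown log on the board (280,267), a smaller brown log on the table (238,235), and a green log (337,332). The larger, non-green one on the board fits. I'll confirm it in a crop and measure.

```bash
cat > h.py <<'E'
import numpy as np, cv2
from plant import bot
from scipy.spatial.transform import Rotation as R
def K(f):
    F=240/np.tan(np.radians(f["fovy"]/2)); return F,f["cx"],f["cy"]
def ray(f,uv,z):
    uv=np.atleast_2d(np.asarray(uv,float)); F,cx,cy=K(f); P=f["pose"]
    d=np.c_[(uv[:,0]-cx)/F,-(uv[:,1]-cy)/F,-np.ones(len(uv))]@P[:3,:3].T
    o=P[:3,3]; return o+d*((z-o[2])/d[:,2])[:,None]
def proj(f,p):
    F,cx,cy=K(f);P=f["pose"]; q=(np.atleast_2d(p)-P[:3,3])@P[:3,:3]
    return np.c_[cx+F*q[:,0]/-q[:,2], cy+F*q[:,1]/q[:,2]]
def band(f,col):
    h=cv2.cvtColor(f["img"],cv2.COLOR_RGB2HSV)
    m=cv2.inRange(h,(22,150,120),(35,255,255)) if col=="y" else cv2.inRange(h,(112,150,80),(128,255,255))
    n,l,st,c=cv2.connectedComponentsWithStats(m)
    return n,l,st,c
E
python3 - <<'E'
from h import *
fs={n:bot.grab_frame(n) for n in("scene","side")}
for n,f in fs.items():
    for c in "yb":
        k,l,st,ce=band(f,c)
        for i in range(1,k):
            if st[i,4]>150:
                ys,xs=np.where(l==i); p=ray(f,np.c_[xs,ys],0.012)[:,:2]
                r=cv2.minAreaRect((p*1000).astype(np.float32)); print(n,c,st[i],ce[i].round(1),np.round(r[0]),np.round(r[1]),round(r[2],1))
f=fs["scene"]; cv2.imwrite("pics/c1.png",cv2.resize(f["img"][170:340,200:420,::-1],None,fx=3.5,fy=3.5,interpolation=cv2.INTER_CUBIC))
f=fs["side"]; cv2.imwrite("pics/c2.png",cv2.resize(f["img"][170:330,230:430,::-1],None,fx=3.5,fy=3.5,interpolation=cv2.INTER_CUBIC))
E
```

```text
scene y [292 226  59  45 638] [321.4 248.1] [559.  17.] [ 30. 195.] 76.5
scene b [312 213  57  41 449] [340.3 233.4] [577.  89.] [ 24. 189.] 76.4
side y [276 234  64  24 323] [307.3 245.5] [561.  19.] [ 24. 187.] 76.4
```

View pics/c1.png

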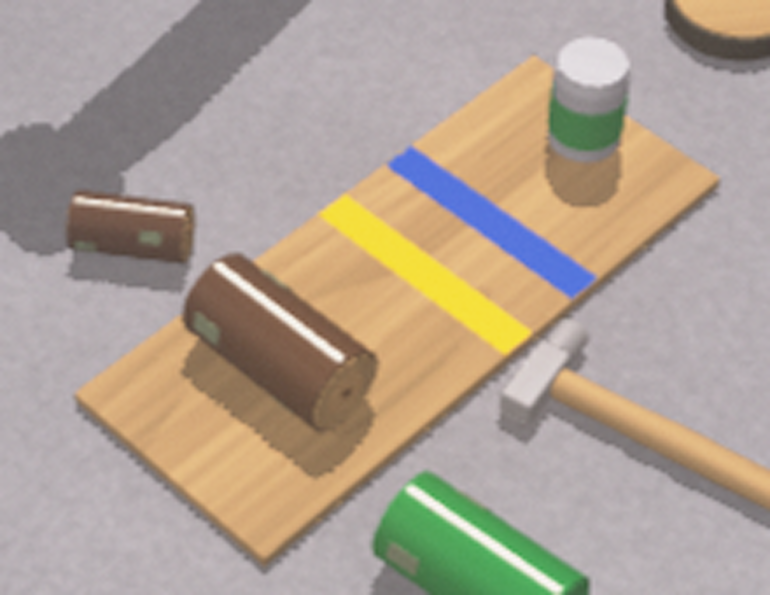

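View pics/c2.png

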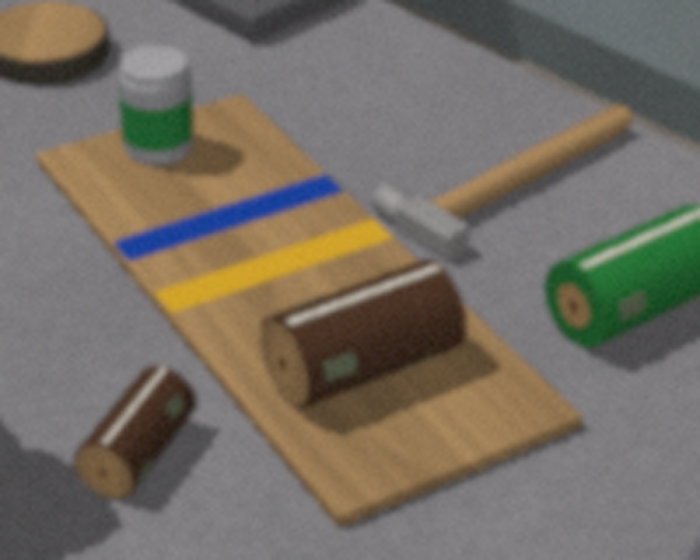

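Run:
```python
from h import *
np.set_printoptions(precision=4,suppress=True)
s=bot.get_state(); print(R.from_rotvec(s["ee_rot"]).as_matrix())
f={n:bot.grab_frame(n) for n in("scene","side")}
A=np.array([[222,260],[338,357]])/3.5+[200,170]-.36
B=np.array([[290,320],[436,268]])/3.5+[230,170]-.36
print(ray(f["scene"],A,.08)[:,:2],ray(f["side"],B,.08)[:,:2])
print("stack base",ray(f["scene"],[[398,130],[295,100]],0),"tin",ray(f["scene"],[[366,212]],.012))
# board corners scene
C=np.array([[78,398],[265,565],[718,182],[533,58]])/3.5+[200,170]-.36
c=ray(f["scene"],C,.012); print(c[:,:2])
```

```text
[[-0.0003  0.2228  0.9749]
 [-0.0011  0.9749 -0.2228]
 [-1.     -0.0012 -0.    ]]
[[ 0.4579 -0.0993]
 [ 0.5749 -0.1309]] [[ 0.4628 -0.1017]
 [ 0.5795 -0.1295]]
stack base [[0.5186 0.5945 0.    ]
 [0.1461 0.5563 0.    ]] tin [[0.6031 0.1967 0.012 ]]
[[ 0.4072 -0.2147]
 [ 0.5979 -0.2625]
 [ 0.712   0.22  ]
 [ 0.5201  0.2685]]
```

Request:
jog_arm([
  [[1, -3, -1, 1.5, 0.0], [1, -5, -3.5, 5, 0.1], [1, -5, -6, 9, 0.2], [1, -5, -8.5, 13, 0.35], [1, -5, -11, 17, 0.5], [1, -5, -13.5, 21, 0.6], [1, -5, -16, 25, 0.7], [1, -5, -17.6, 28, 0.8]],
])

```text
time: 1.35
position: [0.3803, 0.3976, 0.248]
ee_rot: [0.803, 1.417, -0.802]
wrist_force: [0.1, 1.0, 0.3]
finger_gap: 0.0929
```

```bash
cat >> h.py <<'E'
def to(p):
    s=bot.get_state(); M=R.from_rotvec(s["ee_rot"]).as_matrix()
    y=M[:,1]; print("jaw az",np.degrees(np.arctan2(y[1],y[0])).round(2),"q7",round(s["q"][6],3),"shift cm",((np.array(p)-s["position"])@M*100).round(2))
E
python3 -c "
from h import *
to([.51,.08,.20])"
```

```text
jaw az 30.96 q7 -0.201 shift cm [ 4.81 -5.22 33.91]
```

Request:
jog_arm([
  [[0.4, 0, -0.5, 4, 0.1], [0.4, 1, -1.2, 9, 0.22], [0.4, 2, -2, 14, 0.34], [0.4, 3, -2.8, 19, 0.46], [0.4, 4, -3.6, 24, 0.58], [0.4, 4.8, -4.4, 29, 0.7], [0.4, 4.8, -5, 32.5, 0.78], [0.4, 4.8, -5.2, 33.9, 0.78]],
])

```text
time: 2.35
position: [0.5108, 0.0806, 0.1998]
ee_rot: [1.381, 1.087, -1.381]
wrist_force: [-1.1, -0.1, 0.3]
finger_gap: 0.0651
```

```bash
python3 -c "
from h import *
to([.519,-.115,.11])
f=bot.grab_frame('wrist');cv2.imwrite('pics/w1.png',f['img'][:,:,::-1])
f=bot.grab_frame('scene');cv2.imwrite('pics/s1.png',f['img'][:,:,::-1])
print(bot.get_state()['finger_gap'])
"
```

```text
jaw az -13.56 q7 -0.183 shift cm [ 9.    5.38 18.82]
0.06522874501258243
```

View pics/w1.png

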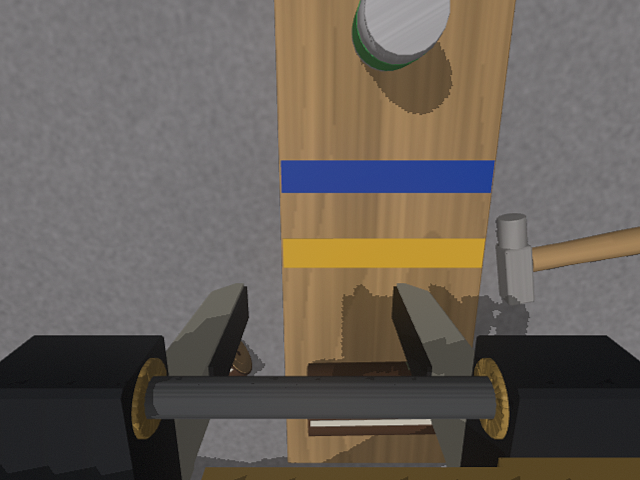

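Run:
```python
from h import *
f=bot.grab_frame("wrist")
for c in "yb":
    k,l,st,ce=band(f,c)
    for i in range(1,k):
        if st[i,4]>800:
            ys,xs=np.where(l==i); p=ray(f,np.c_[xs,ys],0.012)[:,:2]
            r=cv2.minAreaRect((p*1000).astype(np.float32)); print(c,ce[i].round(1),np.round(r[0],1),np.round(r[1]),round(r[2],2))
print(ray(f,[[310,422],[430,422]],.08)[:,:2])
to([.519,-.115,.11])
```

```text
b [387.4 177.9] [577.1  89.8] [ 28. 195.] 76.53
[[ 0.45715882 -0.10257959]
 [ 0.56492466 -0.12839336]]
jaw az -13.32 q7 -0.184 shift cm [ 8.95  5.45 19.15]
```

```bash
python3 -c "
from h import *
to([.518,-.1205,.095])"
```

```text
jaw az -13.32 q7 -0.184 shift cm [10.45  5.48 19.71]
```

Request:
jog_arm([
  [[0.4, 0, 1, 4, 0], [0.4, 1, 2.5, 9, 0], [0.4, 3, 4, 14, 0], [0.4, 6, 5, 18, 0], [0.4, 9, 5.5, 19.7, 0], [0.4, 10.0, 5.5, 19.7, 0], [0.4, 10.4, 5.5, 19.7, 0], [0.4, 10.4, 5.5, 19.7, 0]],
])

```text
time: 3.5
position: [0.5189, -0.1193, 0.0962]
ee_rot: [1.378, 1.091, -1.376]
wrist_force: [-0.4, 0.9, 0.8]
finger_gap: 0.0654
```

```bash
python3 -c "
from h import *
to([.518,-.1205,.08])
for n in ('side','scene','wrist'):
  f=bot.grab_frame(n);print(proj(f,[bot.get_state()['position']]));cv2.imwrite(f'pics/{n}2.png',f['img'][:,:,::-1])
  if n!='wrist': cv2.imwrite(f'pics/{n}2c.png',cv2.resize(f['img'][170:340,200:420,::-1],None,fx=3.5,fy=3.5,interpolation=cv2.INTER_CUBIC))
"
```

```text
jaw az -13.2 q7 0.297 shift cm [ 1.62 -0.06  0.13]
[[334.56742285 249.22192092]]
[[278.87243656 255.00912696]]
[[319.55823361 281.38733693]]
```

View pics/side2c.png

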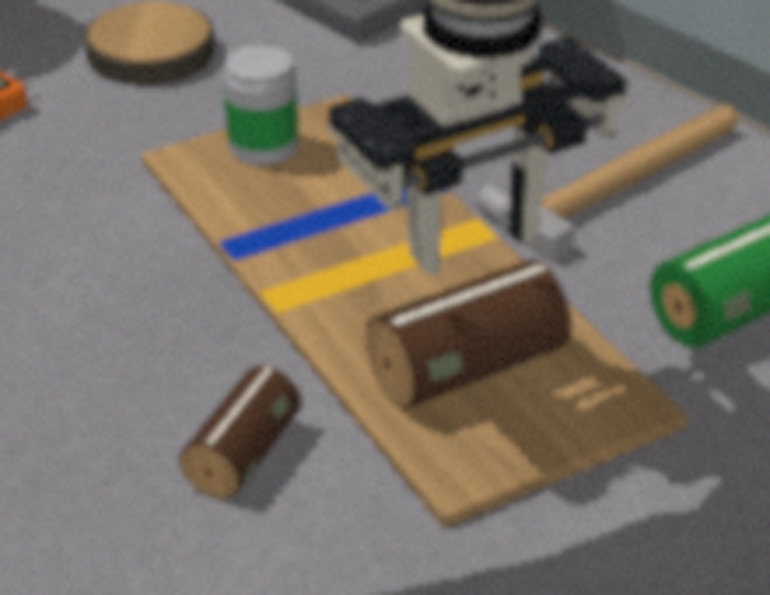

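View pics/scene2c.png

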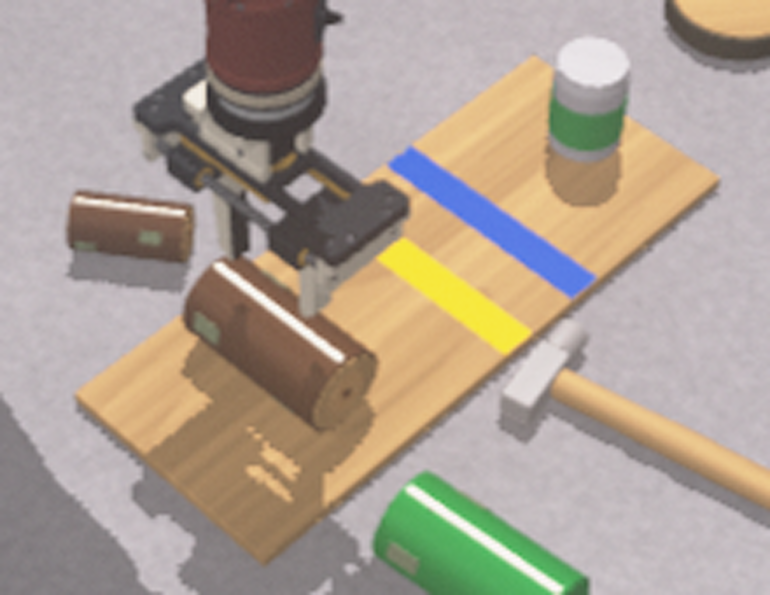

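View pics/wrist2.png

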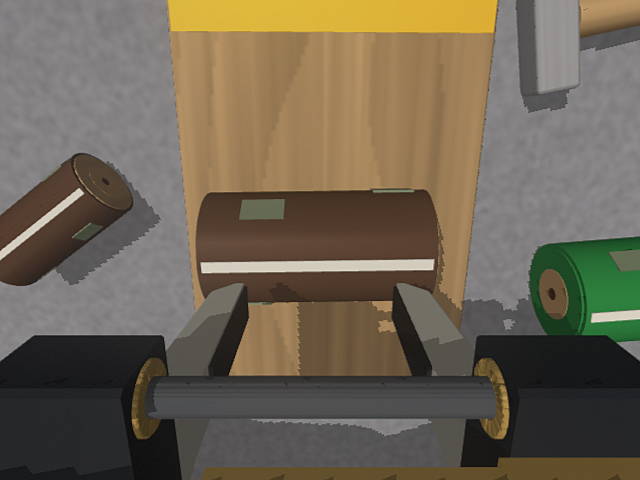

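Request:
jog_arm([
  [[0.4, 0.6, 0, 0, 0], [0.4, 1.1, 0, 0, 0], [0.4, 1.2, 0, 0, 0], [0.4, 1.3, 0, 0, 0], [0.4, 1.4, 0, 0, 0], [0.4, 1.4, 0, 0, 0]],
])

```text
time: 4.4
position: [0.5181, -0.1215, 0.0816]
ee_rot: [1.379, 1.089, -1.38]
wrist_force: [0.5, 1.0, 0.2]
finger_gap: 0.0649
```

```bash
python3 -c "
from h import *
to([.518,-.1205,.08])
print(bot.get_state()['wrist_force'])
for n in ('side','scene','wrist'):
  f=bot.grab_frame(n);cv2.imwrite(f'pics/{n}3.png',f['img'][:,:,::-1])
  if n!='wrist': cv2.imwrite(f'pics/{n}3c.png',cv2.resize(f['img'][170:340,200:420,::-1],None,fx=3.5,fy=3.5,interpolation=cv2.INTER_CUBIC))
"
```

```text
jaw az -13.41 q7 0.309 shift cm [ 0.16 -0.03 -0.09]
[0.53779589 0.95126801 0.15363493]
```

View pics/side3c.png

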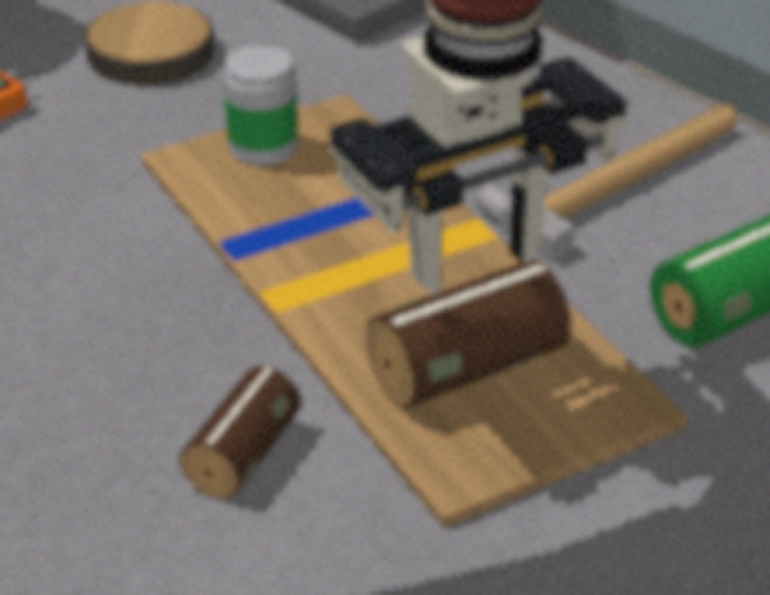

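View pics/wrist3.png

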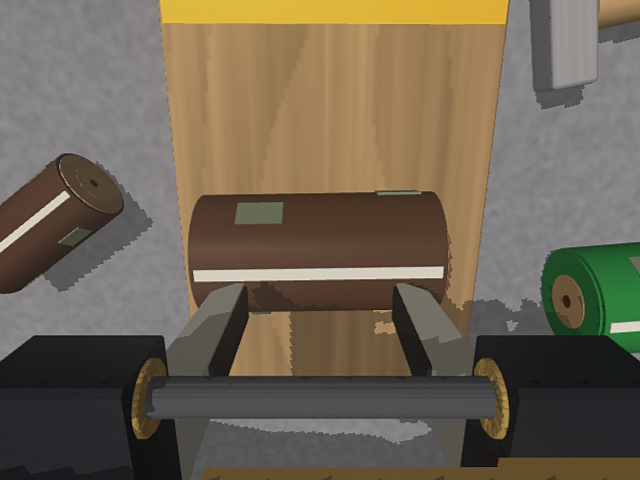

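Request:
jog_arm([
  [[0.4, 0.1, 0, -0.05, 0], [0.4, 0.2, 0, -0.05, 0], [0.4, 0.2, 0, -0.05, 0]],
])

```text
time: 4.92
position: [0.5181, -0.121, 0.0796]
ee_rot: [1.379, 1.089, -1.38]
wrist_force: [0.8, -0.1, 0.3]
finger_gap: 0.0649
```

Request:
jog_arm([
  [[0.4, 0.1, 0, 0, 0], [0.4, 0.2, 0, 0, 0], [0.4, 0.2, 0, 0, 0]],
])

```text
time: 5.3
position: [0.5181, -0.121, 0.0776]
ee_rot: [1.379, 1.089, -1.38]
wrist_force: [-0.9, -0.2, 0.8]
finger_gap: 0.0654
```

Request:
jog_arm([
  [[0.4, 0.1, 0, 0, 0], [0.4, 0.2, 0, 0, 0], [0.4, 0.2, 0, 0, 0]],
])

```text
time: 5.68
position: [0.5181, -0.1209, 0.0756]
ee_rot: [1.379, 1.089, -1.38]
wrist_force: [0.4, 0.3, -0.3]
finger_gap: 0.0651
```

```bash
python3 -c "
from h import *
to([.518,-.1205,.08])
for n in ('side','scene','wrist'):
  f=bot.grab_frame(n);cv2.imwrite(f'pics/{n}4.png',f['img'][:,:,::-1])
  print(bot.get_state()['wrist_force'])
  if n!='wrist': cv2.imwrite(f'pics/{n}4c.png',cv2.resize(f['img'][210:310,230:370,::-1],None,fx=5.5,fy=5.5,interpolation=cv2.INTER_CUBIC))
"
```

```text
jaw az -13.4 q7 0.313 shift cm [-0.44 -0.02 -0.04]
[-0.65465619 -0.36035495 -0.56867521]
[-0.45620287  0.13732497 -1.18309195]
[-0.78507061 -0.54888843  0.49334162]
```

View pics/side4c.png

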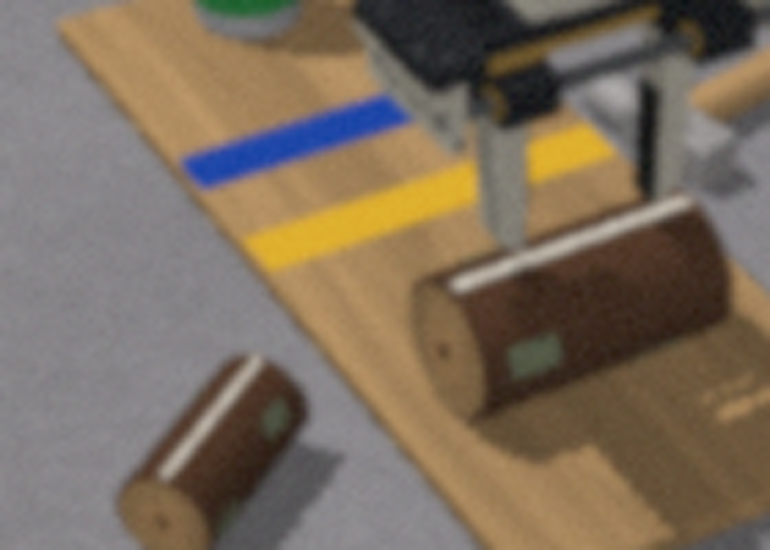

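View pics/scene4c.png

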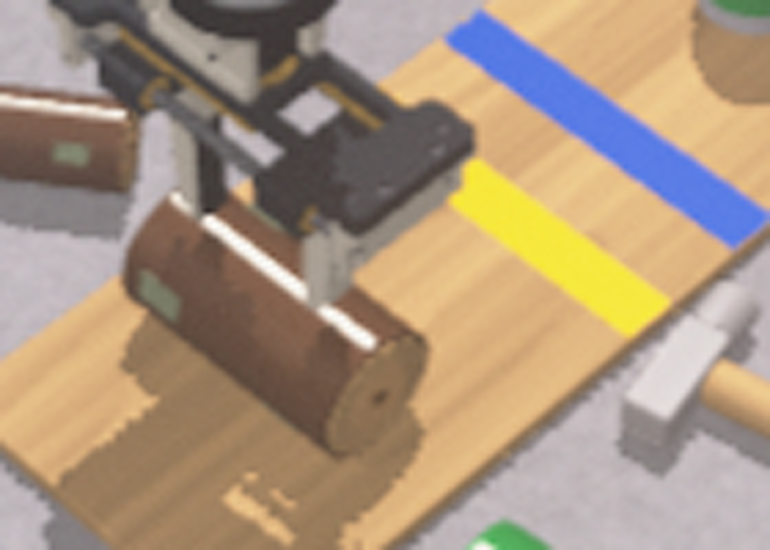

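Request:
jog_arm([
  [[0.4, 0.1, 0, 0, 0], [0.4, 0.2, 0, 0, 0], [0.4, 0.2, 0, 0, 0]],
])

```text
time: 6.2
position: [0.5181, -0.121, 0.0736]
ee_rot: [1.379, 1.089, -1.38]
wrist_force: [-0.4, -0.2, -0.1]
finger_gap: 0.0652
```

Request:
jog_arm([
  [[0.4, 0.1, 0, 0, 0], [0.4, 0.2, 0, 0, 0], [0.4, 0.2, 0, 0, 0]],
])

```text
time: 6.58
position: [0.518, -0.1209, 0.0715]
ee_rot: [1.379, 1.09, -1.38]
wrist_force: [-1.0, 0.1, -0.3]
finger_gap: 0.0652
```

```bash
python3 -c "
from h import *
to([.518,-.1205,.08])
for n in ('side','scene','wrist'):
  f=bot.grab_frame(n);cv2.imwrite(f'pics/{n}5.png',f['img'][:,:,::-1])
  print(bot.get_state()['wrist_force'],proj(f,[bot.get_state()['position']]))
  if n!='wrist': cv2.imwrite(f'pics/{n}5c.png',cv2.resize(f['img'][210:310,230:370,::-1],None,fx=5.5,fy=5.5,interpolation=cv2.INTER_CUBIC))
"
```

```text
jaw az -13.41 q7 0.316 shift cm [-0.85 -0.01 -0.04]
[-0.49413261 -0.16798248  0.05129508] [[334.35916881 257.71563087]]
[0.0839025  0.51532406 0.28184852] [[278.71166951 261.52585254]]
[-1.23109328 -0.55835466 -0.2444809 ] [[319.69217879 280.80813455]]
```

View pics/side5c.png

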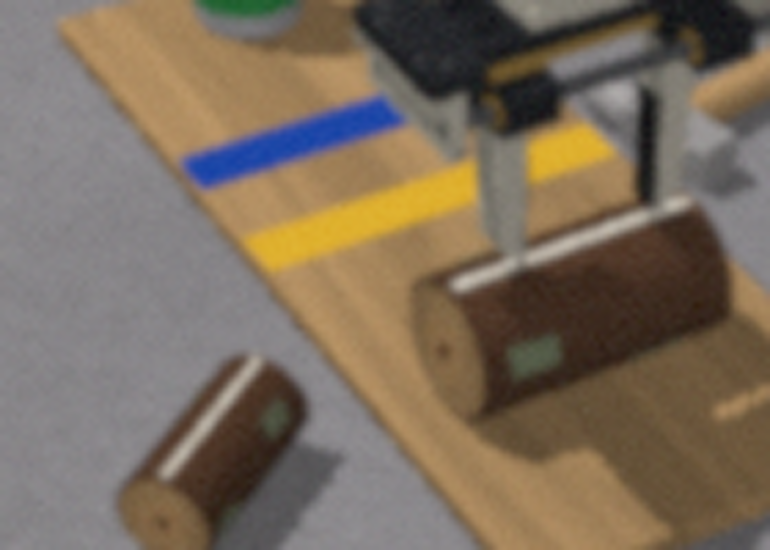

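View pics/scene5c.png

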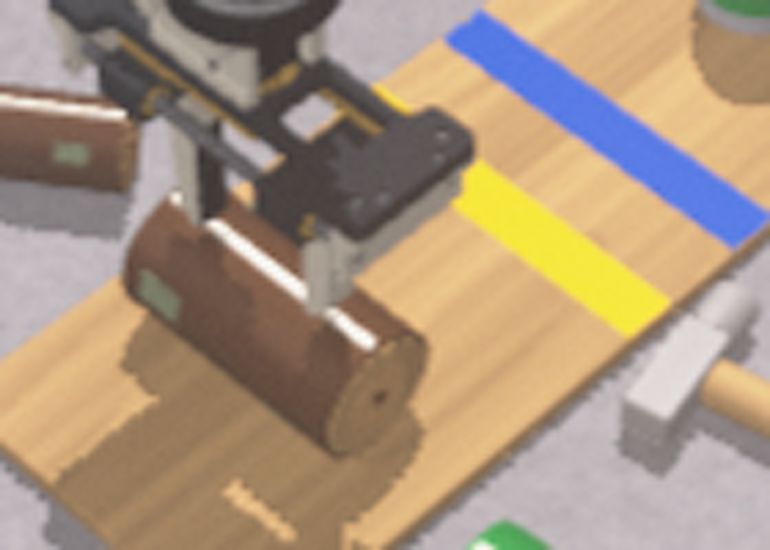

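View pics/wrist5.png

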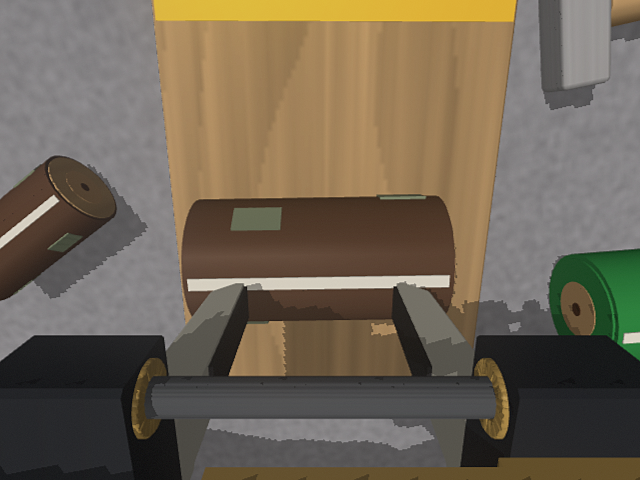

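Request:
jog_arm([
  [[0.4, 0.05, 0, 0, 0], [0.4, 0.1, 0, 0, 0], [0.4, 0.1, 0, 0, 0]],
])

```text
time: 7.1
position: [0.5181, -0.1209, 0.0706]
ee_rot: [1.379, 1.089, -1.38]
wrist_force: [-0.4, -0.0, -0.4]
finger_gap: 0.0652
```

Request:
jog_arm([
  [[0.4, 0.05, 0, 0, 0], [0.4, 0.1, 0, 0, 0], [0.4, 0.1, 0, 0, 0]],
])

```text
time: 7.48
position: [0.5181, -0.121, 0.0696]
ee_rot: [1.379, 1.089, -1.38]
wrist_force: [-0.7, 0.9, 0.8]
finger_gap: 0.065
```

Request:
jog_arm([
  [[0.4, 0.05, 0, 0, 0], [0.4, 0.1, 0, 0, 0], [0.4, 0.1, 0, 0, 0]],
])

```text
time: 7.85
position: [0.5181, -0.1209, 0.0686]
ee_rot: [1.379, 1.089, -1.38]
wrist_force: [0.3, 0.7, 1.1]
finger_gap: 0.0648
```

Request:
jog_arm([
  [[0.4, 0.05, 0, 0, 0], [0.4, 0.1, 0, 0, 0], [0.4, 0.1, 0, 0, 0]],
])

```text
time: 8.22
position: [0.5181, -0.121, 0.0676]
ee_rot: [1.379, 1.089, -1.38]
wrist_force: [0.6, -0.7, 0.7]
finger_gap: 0.0649
```

Request:
jog_arm([
  [[0.4, 0.05, 0, 0, 0], [0.4, 0.1, 0, 0, 0], [0.4, 0.1, 0, 0, 0]],
])

```text
time: 8.6
position: [0.5181, -0.121, 0.0666]
ee_rot: [1.379, 1.089, -1.38]
wrist_force: [-0.1, -0.6, -0.5]
finger_gap: 0.0649
```

```bash
python3 -c "
from h import *
to([.518,-.1205,.08])
for n in ('side','scene','wrist'):
  f=bot.grab_frame(n);cv2.imwrite(f'pics/{n}6.png',f['img'][:,:,::-1])
  print(bot.get_state()['wrist_force'],proj(f,[bot.get_state()['position']]))
  if n!='wrist': cv2.imwrite(f'pics/{n}6c.png',cv2.resize(f['img'][210:310,230:370,::-1],None,fx=5.5,fy=5.5,interpolation=cv2.INTER_CUBIC))
"
```

```text
jaw az -13.41 q7 0.32 shift cm [-1.34 -0.02 -0.04]
[-0.47766222 -0.01275692 -0.30665872] [[334.30946726 259.30845302]]
[ 0.36268959  0.15658984 -0.69268929] [[278.75116491 262.7981042 ]]
[0.22326289 0.65692668 0.63020741] [[319.64760503 280.8011656 ]]
```

View pics/side6c.png

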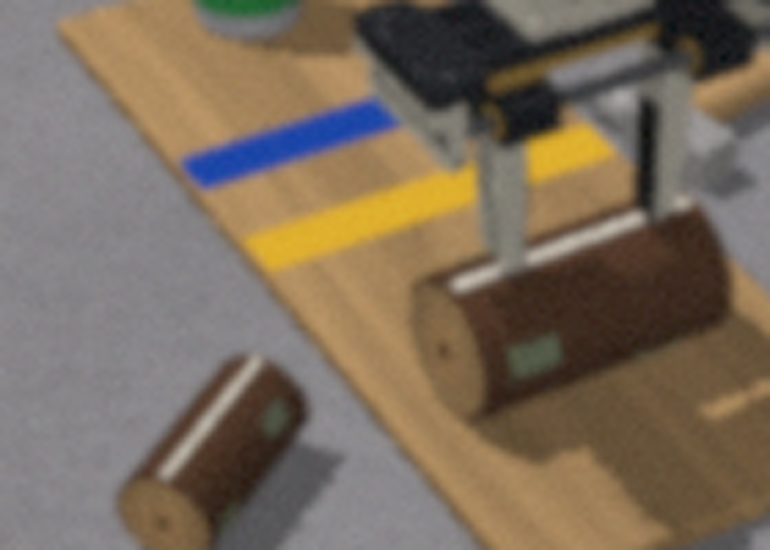

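View pics/wrist6.png

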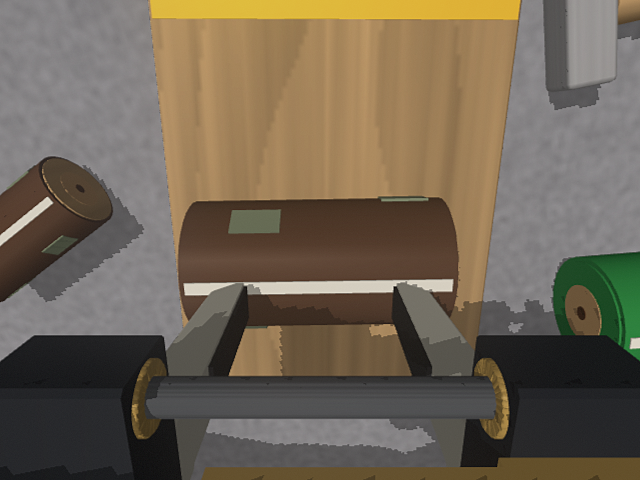

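Request:
jog_arm([
  [[0.4, -1, 0, 0, 0], [0.4, -2, 0, 0, 0], [-0.35, -2, 0, 0, 0], [-0.35, -2, 0, 0, 0], [-0.35, -2, 0, 0, 0], [-0.35, -2, 0, 0, 0]],
])

```text
time: 9.5
position: [0.518, -0.1209, 0.0864]
ee_rot: [1.379, 1.09, -1.38]
wrist_force: [-0.5, -0.1, 0.3]
finger_gap: 0.0319
```

```bash
python3 -c "
from h import *
to([.518,-.1205,.08])
for n in ('side','scene','wrist'):
  f=bot.grab_frame(n);cv2.imwrite(f'pics/{n}7.png',f['img'][:,:,::-1])
  print(bot.get_state()['wrist_force'],proj(f,[bot.get_state()['position']]))
  if n!='wrist': cv2.imwrite(f'pics/{n}7c.png',cv2.resize(f['img'][210:310,230:370,::-1],None,fx=5.5,fy=5.5,interpolation=cv2.INTER_CUBIC))
"
```

```text
jaw az -13.4 q7 0.304 shift cm [ 0.64 -0.01 -0.04]
[ 0.29113491  0.56085533 -0.50924688] [[334.48673336 252.90478727]]
[ 0.25058754  0.09674514 -0.10142116] [[278.49490113 257.69095202]]
[-0.60704602  0.53316635 -0.13619862] [[319.65592048 280.80313363]]
```

View pics/side7c.png

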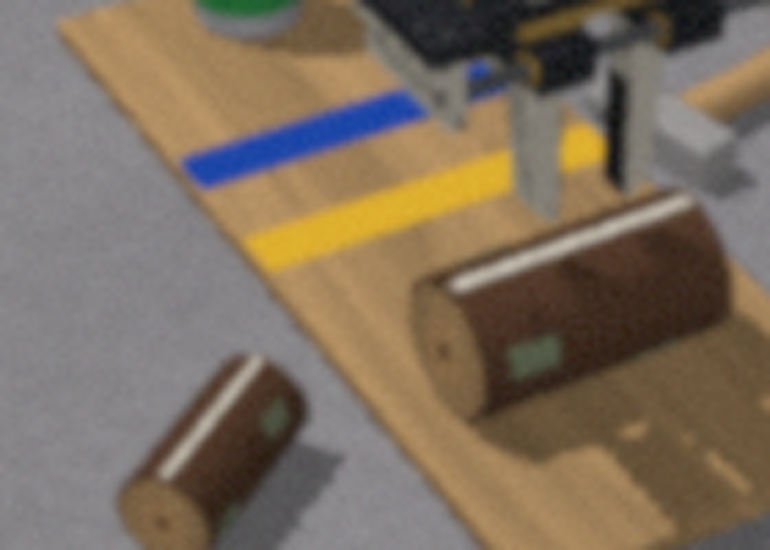

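View pics/wrist7.png

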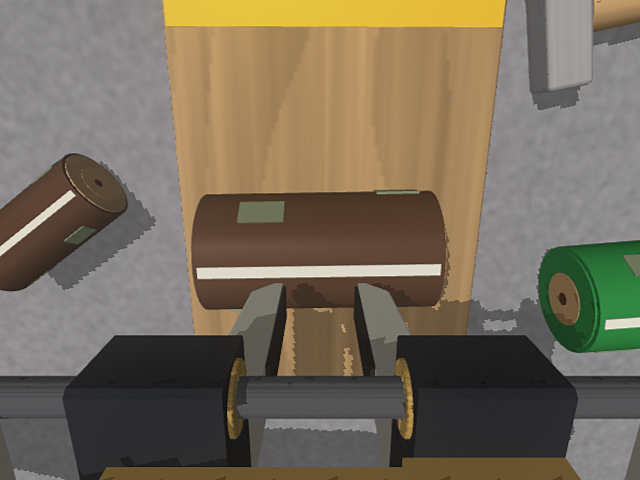

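Request:
jog_arm([
  [[0.4, 0.6, 0, 0, 0], [0.4, 1.2, 0, 0, 0], [0.4, 1.7, 0, 0, 0], [0.4, 1.9, 0, 0, 0], [0.4, 2.0, 0, 0, 0], [0.4, 2.05, 0, 0, 0], [0.4, 2.1, 0, 0, 0], [0.4, 2.1, 0, 0, 0]],
])

```text
time: 10.65
position: [0.5182, -0.121, 0.0657]
ee_rot: [1.379, 1.089, -1.379]
wrist_force: [-0.4, -0.4, -0.2]
finger_gap: 0.065
```

Request:
jog_arm([
  [[0.4, 0.05, 0, 0, 0], [0.4, 0.1, 0, 0, 0]],
])

```text
time: 10.9
position: [0.5182, -0.121, 0.0647]
ee_rot: [1.379, 1.089, -1.379]
wrist_force: [-0.1, 0.8, 0.2]
finger_gap: 0.0647
```

Request:
jog_arm([
  [[0.4, 0.05, 0, 0, 0], [0.4, 0.05, 0, 0, 0]],
])

```text
time: 11.15
position: [0.5181, -0.1209, 0.0641]
ee_rot: [1.379, 1.089, -1.38]
wrist_force: [0.1, -0.9, -0.9]
finger_gap: 0.0651
```

```bash
python3 -c "
from h import *
to([.518,-.1205,.08])
for n in ('side','scene','wrist'):
  f=bot.grab_frame(n);cv2.imwrite(f'pics/{n}8.png',f['img'][:,:,::-1])
  c={'side':(300,225),'scene':(255,225),'wrist':(150,200)}[n]; w=(60,45) if n!='wrist' else (320,160)
  k=12 if n!='wrist' else 2.5
  cv2.imwrite(f'pics/{n}8c.png',cv2.resize(f['img'][c[1]:c[1]+w[1],c[0]:c[0]+w[0],::-1],None,fx=k,fy=k,interpolation=cv2.INTER_CUBIC))
"
```

```text
jaw az -13.41 q7 0.323 shift cm [-1.59 -0.02 -0.04]
```

View pics/side8c.png

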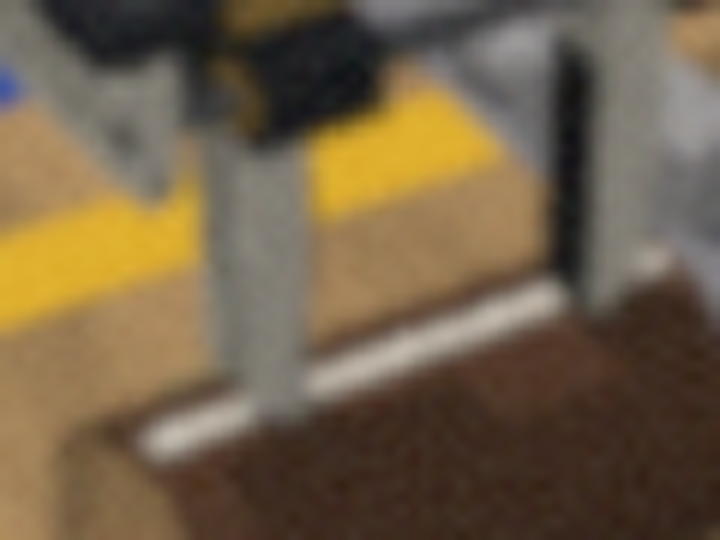

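View pics/scene8c.png

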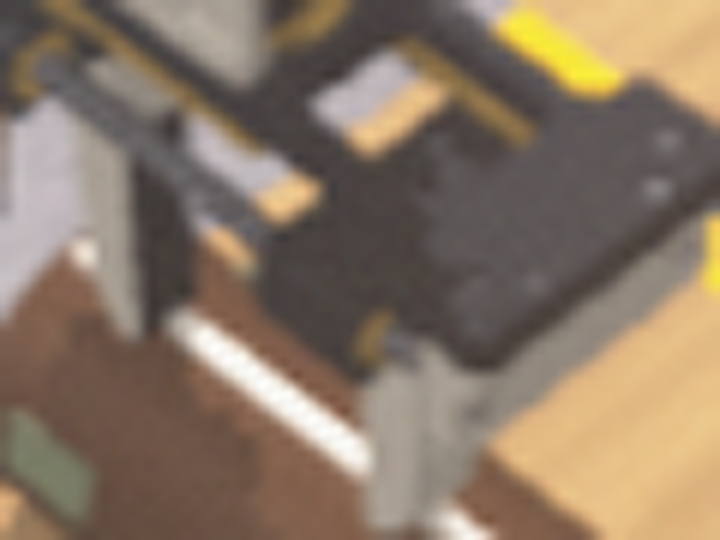

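View pics/wrist8c.png

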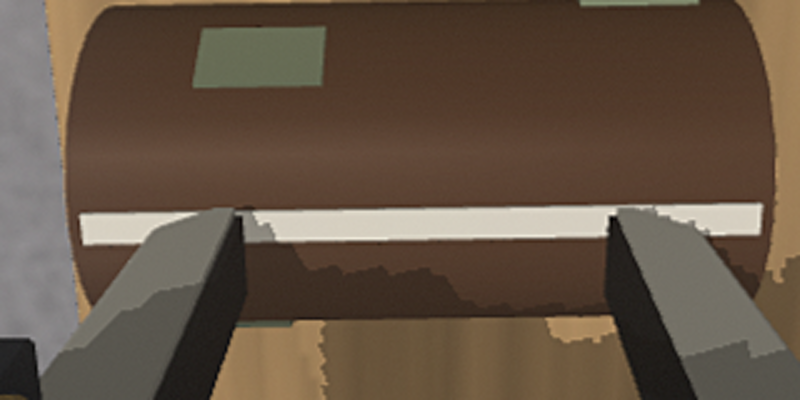

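Run:
```python
from h import *
from scipy.optimize import least_squares
F={n:bot.grab_frame(n) for n in("side","scene")}
for a,b in [((322.9,259.2),(266.2,252.9)),((350,250.4),(287.5,268.7))]:
    r=least_squares(lambda p:np.r_[proj(F["side"],p)[0]-a,proj(F["scene"],p)[0]-b],[.518,-.121,.07])
    print(r.x,r.fun)
print(bot.get_state()["position"])
# log top rim check
for z in(.07,.08,.09):
    print(z,[ray(F["scene"],[[263.4,244.3],[296.6,272]],z)[:,:2].mean(0),ray(F["side"],[[312.9,261.4],[354.6,246.6]],z)[:,:2].mean(0)])
```

```text
[ 0.48177407 -0.11965659  0.08384106] [ 0.52274894  0.63365249  0.2571242  -0.80919473]
[ 0.55449981 -0.13793735  0.08492867] [-0.10790398 -0.12877482 -0.05176625  0.15706348]
[ 0.51814097 -0.12096556  0.06416575]
0.07 [array([ 0.51313649, -0.10887996]), array([ 0.53028479, -0.10830582])]
0.08 [array([ 0.51778185, -0.11562143]), array([ 0.52082874, -0.11728305])]
0.09 [array([ 0.52242721, -0.1223629 ]), array([ 0.51137269, -0.12626028])]
```

Request:
jog_arm([
  [[0.4, 0.05, 0, 0, 0], [0.4, 0.1, 0, 0, 0]],
])

```text
time: 11.65
position: [0.5181, -0.121, 0.0631]
ee_rot: [1.379, 1.089, -1.38]
wrist_force: [-0.7, 0.0, -0.5]
finger_gap: 0.0649
```

Request:
jog_arm([
  [[0.4, 0.03, 0, 0, 0], [0.4, 0.05, 0, 0, 0]],
])

```text
time: 11.9
position: [0.5181, -0.121, 0.0626]
ee_rot: [1.379, 1.089, -1.38]
wrist_force: [0.1, -0.9, 0.6]
finger_gap: 0.0652
```

Request:
jog_arm([
  [[0.4, 0.03, 0, 0, 0], [0.4, 0.05, 0, 0, 0]],
])

```text
time: 12.15
position: [0.5182, -0.121, 0.0622]
ee_rot: [1.379, 1.089, -1.379]
wrist_force: [0.7, 0.7, -0.8]
finger_gap: 0.0653
```

Run:
```python
from h import *
s=bot.get_state(); M=R.from_rotvec(s["ee_rot"]).as_matrix(); p=s["position"]
for n,c in(("side",(270,150)),("scene",(210,170))):
    f=bot.grab_frame(n); im=f["img"][:,:,::-1].copy(); k=5
    im=cv2.resize(im,None,fx=k,fy=k,interpolation=cv2.INTER_CUBIC)
    for h,col in((-.0838,(0,0,255)),(-.1026,(0,255,0))):
        q=[p+M@[h,a*.094,b*.0375] for a,b in((-1,-1),(-1,1),(1,1),(1,-1))]
        u=((proj(f,q)+.5)*k-.5).astype(int); cv2.polylines(im,[u.reshape(-1,1,2)],True,col,1)
    # finger boxes: tip at TCP+18.8 and TCP
    for h,col in((0,(0,0,255)),(-.0188,(255,0,0))):
      for sg in(-1,1):
        q=[p+M@[h,sg*a,b*.0075] for a,b in((.0325,-1),(.0325,1),(.05,1),(.05,-1))]
        u=((proj(f,q)+.5)*k-.5).astype(int); cv2.polylines(im,[u.reshape(-1,1,2)],True,col,1)
    cv2.imwrite(f"pics/o_{n}.png",im[c[1]*k:c[1]*k+600,c[0]*k:c[0]*k+700])
```

```text
(no output)
```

View pics/o_side.png

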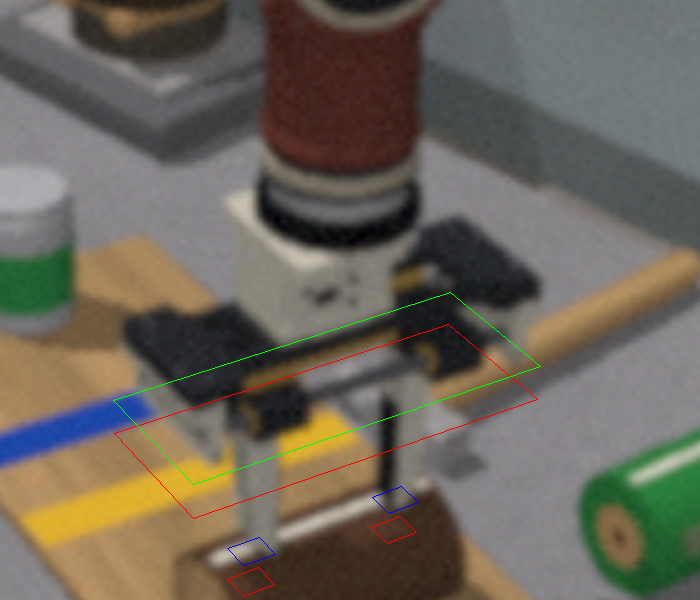

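View pics/o_scene.png

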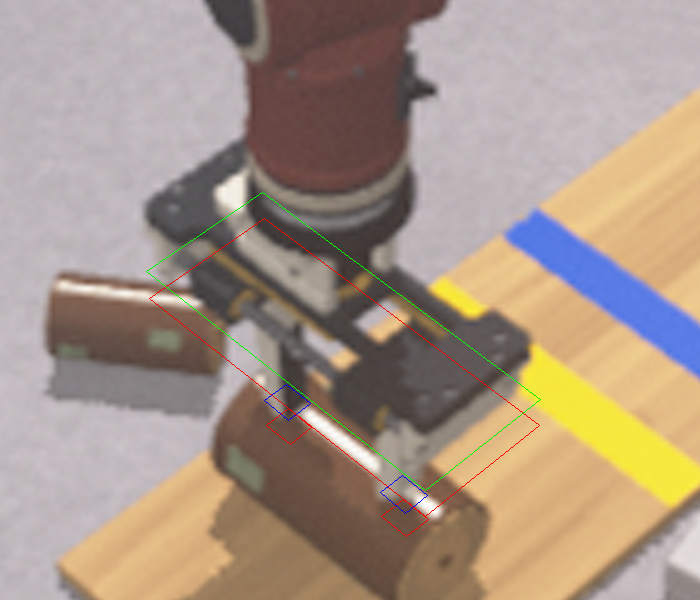

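Request:
jog_arm([
  [[0.4, 0.03, 0, 0, 0], [0.4, 0.05, 0, 0, 0]],
])

```text
time: 12.5
position: [0.5181, -0.121, 0.0616]
ee_rot: [1.379, 1.089, -1.38]
wrist_force: [0.5, 0.0, -0.4]
finger_gap: 0.0651
```

Request:
jog_arm([
  [[0.4, 0.03, 0, 0, 0], [0.4, 0.05, 0, 0, 0]],
])

```text
time: 12.75
position: [0.5181, -0.121, 0.0611]
ee_rot: [1.379, 1.089, -1.38]
wrist_force: [0.1, -0.4, -0.1]
finger_gap: 0.0647
```

Request:
jog_arm([
  [[0.4, 0.03, 0, 0, 0], [0.4, 0.05, 0, 0, 0]],
])

```text
time: 13.0
position: [0.5181, -0.121, 0.0606]
ee_rot: [1.379, 1.089, -1.38]
wrist_force: [-0.3, -0.0, 0.4]
finger_gap: 0.0648
```

Request:
jog_arm([
  [[0.4, -1.5, 0, 0, 0], [0.4, -2.5, 0, 0, 0], [-1, -2.5, 0, 0, 0], [-1, -2.5, 0, 0, 0], [-1, -2.5, 0, 0, 0], [-1, -2.5, 0, 0, 0], [-1, -2.5, 0, 0, 0]],
])

```text
time: 13.88
position: [0.518, -0.121, 0.0855]
ee_rot: [1.379, 1.09, -1.38]
wrist_force: [0.1, -1.2, -0.0]
finger_gap: 0.0193
```

Run:
```python
from h import *
s=bot.get_state(); M=R.from_rotvec(s["ee_rot"]).as_matrix(); p=s["position"]; print(p,s["finger_gap"])
for n,c in(("side",(270,150)),("scene",(210,170))):
    f=bot.grab_frame(n); im=f["img"][:,:,::-1].copy(); k=5
    im=cv2.resize(im,None,fx=k,fy=k,interpolation=cv2.INTER_CUBIC)
    for h,col in((0,(0,0,255)),(-.0188,(255,0,0))):
      for sg in(-1,1):
        q=[p+M@[h,sg*a,b*.0075] for a,b in((.0,-1),(.0,1),(.0175,1),(.0175,-1))]
        u=((proj(f,q)+.5)*k-.5).astype(int); cv2.polylines(im,[u.reshape(-1,1,2)],True,col,1)
    cv2.imwrite(f"pics/p_{n}.png",im[c[1]*k:c[1]*k+600,c[0]*k:c[0]*k+700])
f=bot.grab_frame("wrist"); cv2.imwrite("pics/wrist9.png",f["img"][:,:,::-1])
```

```text
[ 0.51802456 -0.12096899  0.08546626] 0.0193339751841256
```

View pics/p_side.png

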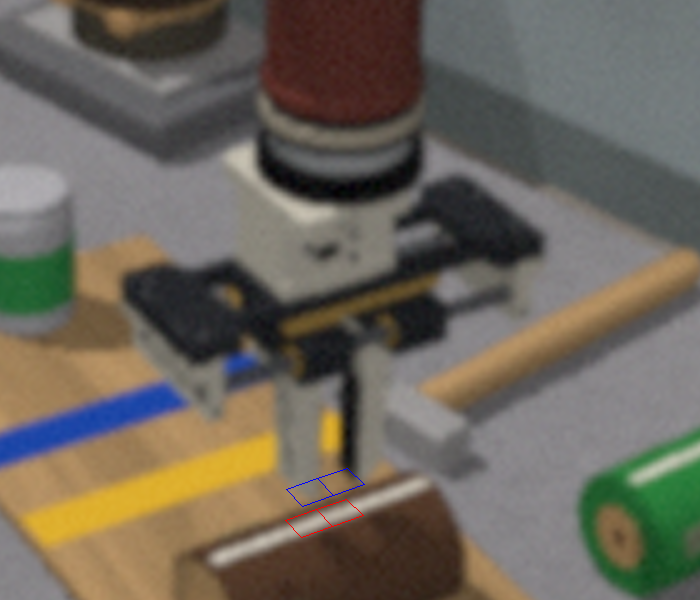

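View pics/wrist9.png

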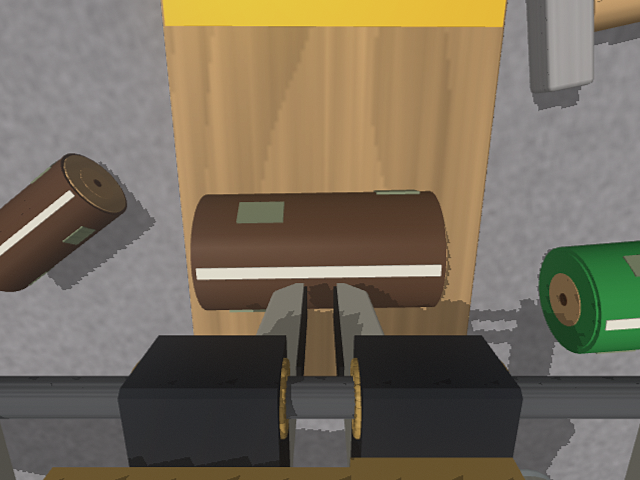

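Request:
jog_arm([
  [[0.4, 0.5, 0, 0, 0], [0.4, 1.2, 0, 0, 0], [0.4, 1.8, 0, 0, 0], [0.4, 2.2, 0, 0, 0], [0.4, 2.4, 0, 0, 0], [0.4, 2.5, 0, 0, 0], [0.4, 2.55, 0, 0, 0], [0.4, 2.55, 0, 0, 0]],
])

```text
time: 15.02
position: [0.5182, -0.121, 0.0603]
ee_rot: [1.379, 1.089, -1.379]
wrist_force: [-1.2, 0.1, -0.1]
finger_gap: 0.0651
```

Request:
jog_arm([
  [[0.4, 0.03, 0, 0, 0], [0.4, 0.05, 0, 0, 0], [0.4, 0.05, 0, 0, 0]],
])

```text
time: 15.4
position: [0.5181, -0.1209, 0.0597]
ee_rot: [1.379, 1.089, -1.379]
wrist_force: [0.5, -0.4, -0.1]
finger_gap: 0.0648
```

Request:
jog_arm([
  [[0.4, 0.03, 0, 0, 0], [0.4, 0.05, 0, 0, 0], [0.4, 0.05, 0, 0, 0]],
])

```text
time: 15.78
position: [0.5182, -0.121, 0.0593]
ee_rot: [1.38, 1.089, -1.379]
wrist_force: [-0.8, 0.4, 1.9]
finger_gap: 0.0651
```

Request:
jog_arm([
  [[0.4, 0.01, 0, -0.1, 0], [0.4, 0.02, 0, -0.4, 0], [0.4, 0.02, 0, -0.9, 0], [0.4, 0.02, 0, -1.5, 0], [0.4, 0.02, 0, -2.0, 0], [0.4, 0.02, 0, -2.3, 0], [0.4, 0.02, 0, -2.45, 0], [0.4, 0.02, 0, -2.5, 0]],
])

```text
time: 16.77
position: [0.5238, -0.096, 0.0592]
ee_rot: [1.379, 1.09, -1.379]
wrist_force: [-1.1, -0.0, 6.5]
finger_gap: 0.0649
```

Run:
```python
from h import *
f=bot.grab_frame("wrist"); cv2.imwrite("pics/wrist10.png",f["img"][:,:,::-1])
f=bot.grab_frame("side"); cv2.imwrite("pics/side10.png",cv2.resize(f["img"][190:310,250:410,::-1],None,fx=4.5,fy=4.5,interpolation=cv2.INTER_CUBIC))
```

```text
(no output)
```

View pics/wrist10.png

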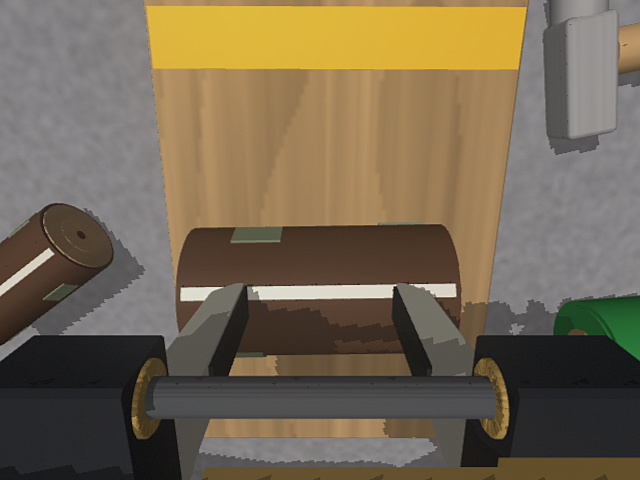

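View pics/side10.png

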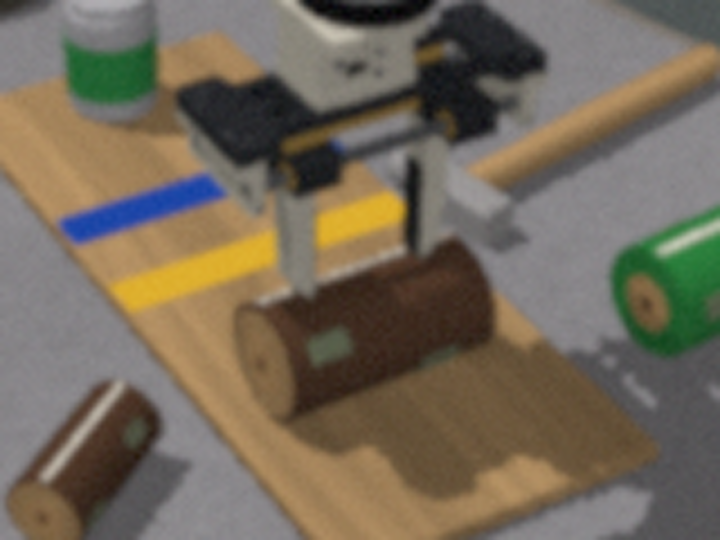

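Request:
jog_arm([
  [[0.4, -0.2, 0, 0, 0], [0.4, -0.5, 0, 0.3, 0], [0.4, -0.5, 0, 0.8, 0], [0.4, -0.5, 0, 1.3, 0], [0.4, -0.35, 0, 1.5, 0], [0.4, -0.15, 0, 1.5, 0], [0.4, -0.05, 0, 1.5, 0], [0.4, -0.02, 0, 1.5, 0]],
])

```text
time: 17.88
position: [0.5204, -0.111, 0.0593]
ee_rot: [1.379, 1.09, -1.379]
wrist_force: [-0.5, -0.4, 3.4]
finger_gap: 0.0649
```

Request:
jog_arm([
  [[0.4, 0.0, 0, -0.1, 0], [0.4, 0.01, 0, -0.5, 0], [0.4, 0.01, 0, -1.1, 0], [0.4, 0.01, 0, -1.8, 0], [0.4, 0.01, 0, -2.5, 0], [0.4, 0.01, 0, -3.0, 0], [0.4, 0.01, 0, -3.2, 0], [0.4, 0.01, 0, -3.2, 0]],
])

```text
time: 18.88
position: [0.5276, -0.0789, 0.0592]
ee_rot: [1.379, 1.091, -1.379]
wrist_force: [-2.1, 0.8, 5.4]
finger_gap: 0.0649
```

Run:
```python
from h import *
f=bot.grab_frame("wrist"); cv2.imwrite("pics/wrist11.png",f["img"][:,:,::-1]); print(bot.get_state()["position"],bot.get_state()["wrist_force"])
```

```text
[ 0.52751652 -0.07900891  0.0591711 ] [-2.46094148  0.59077532  5.35651681]
```

View pics/wrist11.png

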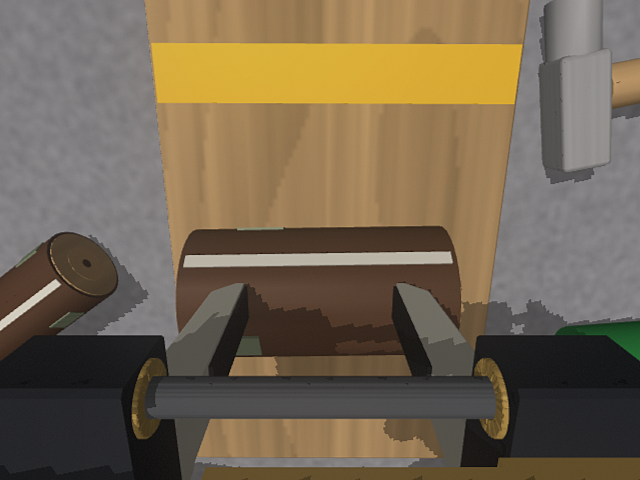

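Request:
jog_arm([
  [[0.4, -0.2, 0, 0, 0], [0.4, -0.5, 0, 0.4, 0], [0.4, -0.5, 0, 1.0, 0], [0.4, -0.5, 0, 1.5, 0], [0.4, -0.35, 0, 1.8, 0], [0.4, -0.15, 0, 1.8, 0], [0.4, -0.05, 0, 1.8, 0], [0.4, -0.02, 0, 1.8, 0]],
])

```text
time: 19.92
position: [0.5236, -0.0974, 0.0593]
ee_rot: [1.379, 1.09, -1.379]
wrist_force: [-1.4, 0.3, 2.3]
finger_gap: 0.065
```

Request:
jog_arm([
  [[0.4, 0.0, 0, -0.1, 0], [0.4, 0.0, 0, -0.5, 0], [0.4, 0.0, 0, -1.2, 0], [0.4, 0.0, 0, -2.0, 0], [0.4, 0.0, 0, -2.8, 0], [0.4, 0.0, 0, -3.4, 0], [0.4, 0.0, 0, -3.6, 0], [0.4, 0.0, 0, -3.6, 0]],
])

```text
time: 20.92
position: [0.5315, -0.0624, 0.0592]
ee_rot: [1.379, 1.09, -1.38]
wrist_force: [-3.2, 0.9, 5.2]
finger_gap: 0.0649
```

Request:
jog_arm([
  [[0.4, -0.2, 0, 0, 0], [0.4, -0.5, 0, 0.4, 0], [0.4, -0.5, 0, 1.0, 0], [0.4, -0.5, 0, 1.5, 0], [0.4, -0.35, 0, 1.8, 0], [0.4, -0.15, 0, 1.8, 0], [0.4, -0.05, 0, 1.8, 0], [0.4, -0.0, 0, 1.8, 0]],
])

```text
time: 21.92
position: [0.5278, -0.0798, 0.0593]
ee_rot: [1.379, 1.09, -1.379]
wrist_force: [-1.4, 0.1, 2.7]
finger_gap: 0.0652
```

Request:
jog_arm([
  [[0.4, 0.0, 0, -0.1, 0], [0.4, 0.0, 0, -0.5, 0], [0.4, 0.0, 0, -1.2, 0], [0.4, 0.0, 0, -2.0, 0], [0.4, 0.0, 0, -2.8, 0], [0.4, 0.0, 0, -3.4, 0], [0.4, 0.0, 0, -3.6, 0], [0.4, 0.0, 0, -3.6, 0]],
])

```text
time: 22.92
position: [0.5358, -0.0449, 0.0592]
ee_rot: [1.379, 1.09, -1.38]
wrist_force: [-2.9, 0.0, 4.6]
finger_gap: 0.065
```

Run:
```python
from h import *
f=bot.grab_frame("wrist"); cv2.imwrite("pics/wrist12.png",f["img"][:,:,::-1]); print(bot.get_state()["position"],bot.get_state()["wrist_force"])
```

```text
[ 0.53569202 -0.04514413  0.05923478] [-2.95542177  0.73825655  4.35479355]
```

View pics/wrist12.png

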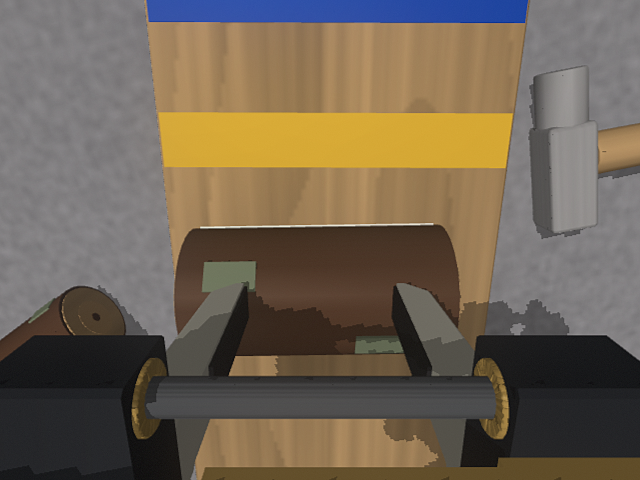

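Request:
jog_arm([
  [[0.4, -0.2, 0, 0, 0], [0.4, -0.5, 0, 0.4, 0], [0.4, -0.5, 0, 1.0, 0], [0.4, -0.5, 0, 1.5, 0], [0.4, -0.35, 0, 1.8, 0], [0.4, -0.15, 0, 1.8, 0], [0.4, -0.05, 0, 1.8, 0], [0.4, -0.0, 0, 1.8, 0]],
])

```text
time: 23.98
position: [0.532, -0.0623, 0.0593]
ee_rot: [1.379, 1.09, -1.379]
wrist_force: [-1.3, 0.6, 2.9]
finger_gap: 0.0649
```

Request:
jog_arm([
  [[0.4, 0.0, 0, -0.1, 0], [0.4, 0.0, 0, -0.5, 0], [0.4, 0.0, 0, -1.2, 0], [0.4, 0.0, 0, -2.0, 0], [0.4, 0.0, 0, -2.8, 0], [0.4, 0.0, 0, -3.4, 0], [0.4, 0.0, 0, -3.6, 0], [0.4, 0.0, 0, -3.6, 0]],
])

```text
time: 24.98
position: [0.5399, -0.0273, 0.0592]
ee_rot: [1.379, 1.09, -1.38]
wrist_force: [-2.9, 1.5, 4.4]
finger_gap: 0.0651
```

Request:
jog_arm([
  [[0.4, -0.2, 0, 0, 0], [0.4, -0.5, 0, 0.4, 0], [0.4, -0.5, 0, 1.0, 0], [0.4, -0.5, 0, 1.5, 0], [0.4, -0.35, 0, 1.8, 0], [0.4, -0.15, 0, 1.8, 0], [0.4, -0.05, 0, 1.8, 0], [0.4, -0.0, 0, 1.8, 0]],
])

```text
time: 25.98
position: [0.5362, -0.0448, 0.0593]
ee_rot: [1.379, 1.09, -1.379]
wrist_force: [-0.7, 0.2, 2.1]
finger_gap: 0.0649
```

Request:
jog_arm([
  [[0.4, 0.0, 0, -0.1, 0], [0.4, 0.0, 0, -0.5, 0], [0.4, 0.0, 0, -1.2, 0], [0.4, 0.0, 0, -2.0, 0], [0.4, 0.0, 0, -2.8, 0], [0.4, 0.0, 0, -3.4, 0], [0.4, 0.0, 0, -3.6, 0], [0.4, 0.0, 0, -3.6, 0]],
])

```text
time: 26.98
position: [0.5441, -0.0098, 0.0592]
ee_rot: [1.379, 1.09, -1.38]
wrist_force: [-3.1, 0.3, 5.0]
finger_gap: 0.0646
```

Run:
```python
from h import *
f=bot.grab_frame("wrist"); cv2.imwrite("pics/wrist13.png",f["img"][:,:,::-1]); print(bot.get_state()["position"],bot.get_state()["wrist_force"])
f=bot.grab_frame("side"); cv2.imwrite("pics/side13.png",cv2.resize(f["img"][190:310,250:410,::-1],None,fx=4.5,fy=4.5,interpolation=cv2.INTER_CUBIC))
```

```text
[ 0.54404518 -0.01011124  0.05918731] [-3.14106085  0.90238931  4.36901922]
```

View pics/wrist13.png

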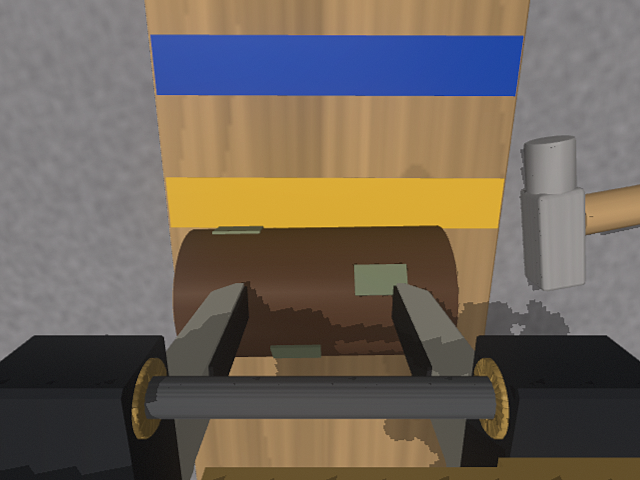

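View pics/side13.png

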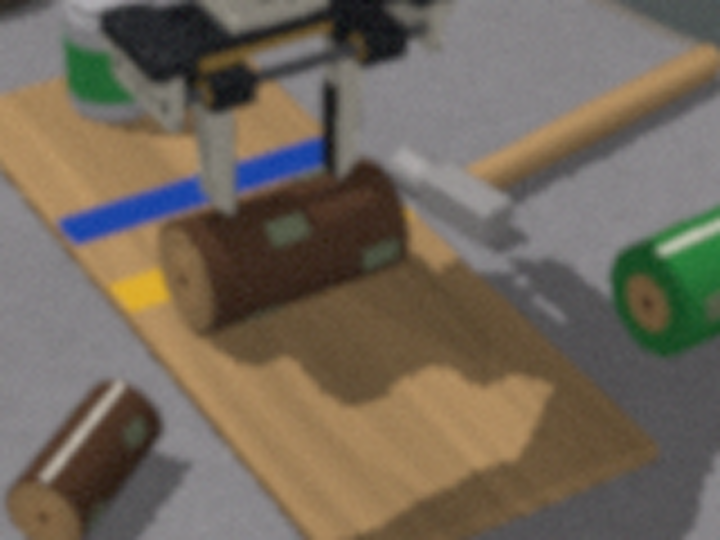

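```bash
cat >> h.py <<'E'
U=np.array([.2335,.9724,0]); X=np.array([.9724,-.2335,0]); Y0=np.array([.5598,.0175,.012])
def cyl(f,pts,side):
    # y of cylinder axis in band frame such that rays are tangent; side +1: silhouette on +U side
    F,cx,cy=K(f);P=f["pose"];out=[]
    for u,v in pts:
        d=P[:3,:3]@[(u-cx)/F,-(v-cy)/F,-1]; o=P[:3,3]-Y0
        a=np.array([o@U,o[2]]); b=np.array([d@U,d[2]]); b/=np.linalg.norm(b)
        n=np.array([-b[1],b[0]])  # normal; b[1]<0 => n[0]>0
        # distance of centre (y,.034) from line = r
        c=n@a; y=(c-side*.034-n[1]*.034)/n[0]; out.append(round(1000*y,1))
    return out
E
python3 - <<'E'
from h import *
f=bot.grab_frame("wrist"); print(cyl(f,[(200,229),(320,227),(430,226)],1),cyl(f,[(300,356),(380,355)],-1))
p=bot.get_state()["position"]-Y0; print(p@U*1000,p@X*1000)
print("log ends x:",[(ray(f,[uv],.046)[0]-Y0)@X for uv in((174,295),(459,290))])
hh=cv2.cvtColor(f["img"],cv2.COLOR_RGB2HSV); print(hh[200,300],hh[65,300])
m=cv2.inRange(hh,(15,150,120),(35,255,255)); n,l,st,c=cv2.connectedComponentsWithStats(m); i=1+st[1:,4].argmax(); print(st[i],c[i])
print("yellow y edges",[(ray(f,[uv],.012)[0]-Y0)@U for uv in((320,178),(320,228.5))],"blue",[(ray(f,[uv],.012)[0]-Y0)@U for uv in((320,35),(320,95))])
E
```

```text
[np.float64(-42.9), np.float64(-41.6), np.float64(-41.0)] [np.float64(-42.1), np.float64(-41.4)]
-30.730296784815973 -8.611150352030911
log ends x: [np.float64(-0.08794634861462547), np.float64(0.06659885742794441)]
[ 22 193 217] [112 179 170]
[  165   176   340    52 16635] [334.32966637 201.27099489]
yellow y edges [np.float64(0.013780436071630452), np.float64(-0.016734271663896752)] blue [np.float64(0.08928114130957279), np.float64(0.05938763901351106)]
```

Request:
jog_arm([
  [[0.4, -0.2, 0, 0, 0], [0.4, -0.5, 0, 0.4, 0], [0.4, -0.5, 0, 1.0, 0], [0.4, -0.5, 0, 1.6, 0], [0.4, -0.35, 0, 1.9, 0], [0.4, -0.15, 0, 1.9, 0], [0.4, -0.05, 0, 1.9, 0], [0.4, -0.0, 0, 1.9, 0]],
])

```text
time: 28.12
position: [0.5401, -0.0283, 0.0593]
ee_rot: [1.379, 1.09, -1.379]
wrist_force: [-0.0, -0.4, 3.3]
finger_gap: 0.065
```

Request:
jog_arm([
  [[0.4, 0.0, 0, -0.1, 0], [0.4, 0.0, 0, -0.5, 0], [0.4, 0.0, 0, -1.2, 0], [0.4, 0.0, 0, -2.0, 0], [0.4, 0.0, 0, -2.9, 0], [0.4, 0.0, 0, -3.5, 0], [0.4, 0.0, 0, -3.8, 0], [0.4, 0.0, 0, -3.8, 0]],
])

```text
time: 29.12
position: [0.5486, 0.0088, 0.0592]
ee_rot: [1.379, 1.09, -1.38]
wrist_force: [-2.9, 0.8, 4.6]
finger_gap: 0.065
```

Run:
```python
from h import *
f=bot.grab_frame("wrist"); cv2.imwrite("pics/wrist14.png",f["img"][:,:,::-1]); s=bot.get_state(); print(s["position"],s["wrist_force"],(s["position"]-Y0)@U)
```

```text
[0.54857108 0.00842165 0.05919738] [-2.63220761  0.94853888  3.55263479] -0.011449737421936595
```

View pics/wrist14.png

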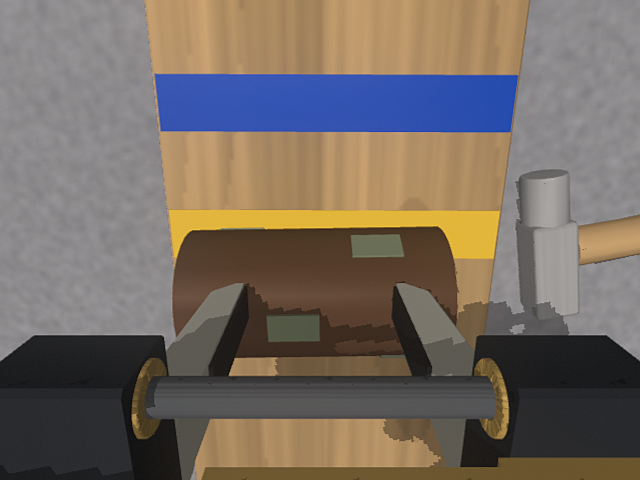

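Request:
jog_arm([
  [[0.4, -0.2, 0, 0, 0], [0.4, -0.5, 0, 0.4, 0], [0.4, -0.5, 0, 1.0, 0], [0.4, -0.5, 0, 1.6, 0], [0.4, -0.35, 0, 2.0, 0], [0.4, -0.15, 0, 2.0, 0], [0.4, -0.05, 0, 2.0, 0], [0.4, -0.0, 0, 2.0, 0]],
])

```text
time: 30.18
position: [0.5443, -0.0107, 0.0592]
ee_rot: [1.379, 1.09, -1.379]
wrist_force: [-0.8, 0.2, 2.5]
finger_gap: 0.0652
```

Request:
jog_arm([
  [[0.4, 0.0, 0, -0.1, 0], [0.4, 0.0, 0, -0.6, 0], [0.4, 0.0, 0, -1.4, 0], [0.4, 0.0, 0, -2.3, 0], [0.4, 0.0, 0, -3.2, 0], [0.4, 0.0, 0, -3.8, 0], [0.4, 0.0, 0, -4.1, 0], [0.4, 0.0, 0, -4.1, 0]],
])

```text
time: 31.18
position: [0.5537, 0.0291, 0.0592]
ee_rot: [1.379, 1.09, -1.379]
wrist_force: [-2.0, 0.3, 2.6]
finger_gap: 0.065
```

Run:
```python
from h import *
f=bot.grab_frame("wrist"); cv2.imwrite("pics/wrist15.png",f["img"][:,:,::-1]); s=bot.get_state(); print(s["position"],s["wrist_force"],(s["position"]-Y0)@U)
```

```text
[0.55370197 0.02868328 0.05917022] [-1.77327375  0.48571115  3.27748635] 0.009450735948395982
```

View pics/wrist15.png

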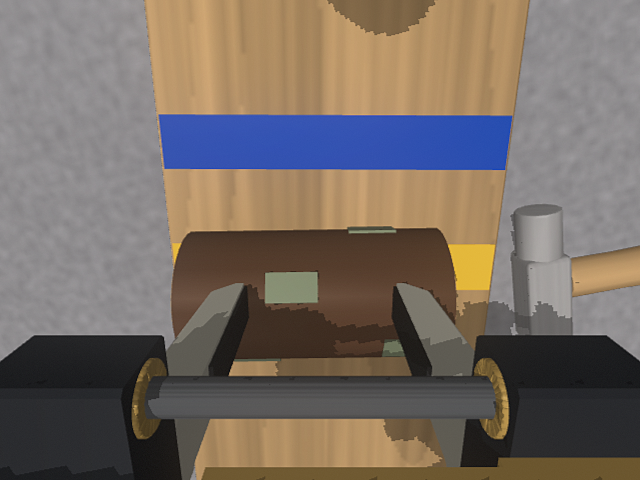

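Request:
jog_arm([
  [[0.4, -0.05, 0, 0, 0], [0.4, -0.3, 0, 0, 0], [0.4, -1, 0, 0, 0], [0.4, -3, 0, 0, 0], [0.4, -6, 0, 0, 0], [0.4, -10, 0, 0, 0], [0.4, -12, 0, 0, 0], [0.4, -12, 0, 0, 0]],
])

```text
time: 32.22
position: [0.5552, 0.0286, 0.1812]
ee_rot: [1.382, 1.086, -1.376]
wrist_force: [0.1, 1.2, -0.2]
finger_gap: 0.0651
```

Run:
```python
from h import *
f=bot.grab_frame("wrist"); cv2.imwrite("pics/wrist16.png",f["img"][:,:,::-1]); s=bot.get_state(); print(s["position"],s["wrist_force"],(s["position"]-Y0)@U)
for n in("side","scene"):
    g=bot.grab_frame(n); cv2.imwrite(f"pics/{n}16.png",cv2.resize(g["img"][170:340,200:420,::-1],None,fx=3.5,fy=3.5,interpolation=cv2.INTER_CUBIC))
```

```text
[0.55410501 0.02881107 0.17969853] [-0.17555401 -0.69349344 -0.54516246] 0.009669107763188314
```

View pics/wrist16.png

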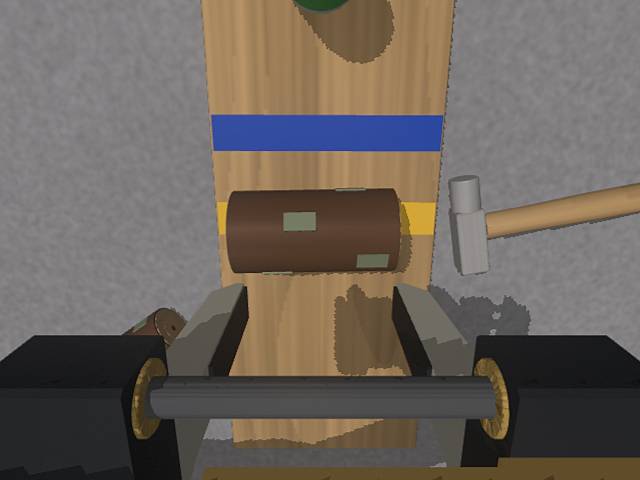

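View pics/side16.png

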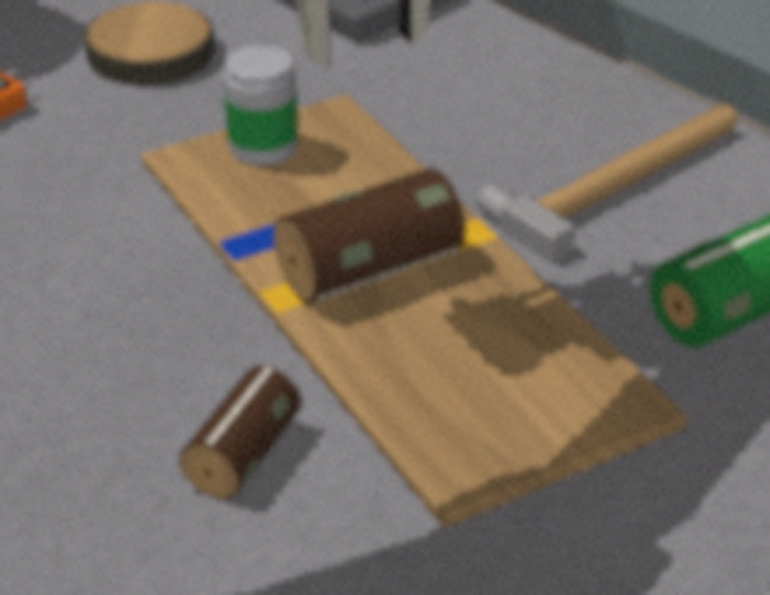

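View pics/scene16.png

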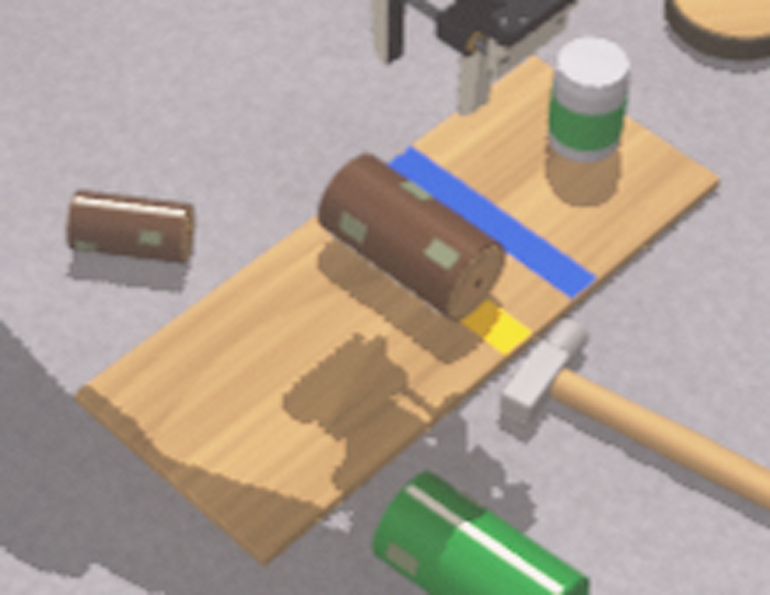

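Run:
```python
from h import *
f=bot.grab_frame("wrist"); print(cyl(f,[(250,191),(320,189.5),(380,188.5)],1),cyl(f,[(270,273),(330,272.5),(370,272)],-1))
print("yellow",[(ray(f,[uv],.012)[0]-Y0)@U for uv in((222,202.5),(222,235.5),(418,202.5),(418,234.5))],"blue",[(ray(f,[uv],.012)[0]-Y0)@U for uv in((320,115),(320,151))])
for n,uv in(("side",(283.4,244.0)),("scene",(336.3,250.6))):
    g=bot.grab_frame(n); q=ray(g,[uv],.046)[0]-Y0; print(n,q@U,q@X)
print("ends",[(ray(f,[uv],.06)[0]-Y0)@X for uv in((226,235),(400,232))])
```

```text
[np.float64(-4.0), np.float64(-2.7), np.float64(-1.7)] [np.float64(-3.2), np.float64(-2.6), np.float64(-2.1)]
yellow [np.float64(0.013867290737968824), np.float64(-0.01689822273863589), np.float64(0.014212199068655411), np.float64(-0.01555501676373688)] blue [np.float64(0.08878861444829898), np.float64(0.0591536626627744)]
side -0.0013293203509529947 -0.07547166397815744
scene -0.0014456490139232157 0.05502379248663838
ends [np.float64(-0.08356840434645217), np.float64(0.05375490688888949)]
```

Run:
```python
from h import *
import time
a=cv2.imread("pics/scene0.png"); g=bot.grab_frame("scene")["img"][:,:,::-1].copy(); cv2.imwrite("pics/scene17.png",g)
def patch(n,x,y,r=22):
    t=a[y-r:y+r,x-r:x+r]; s=g[y-r-8:y+r+8,x-r-8:x+r+8]; m=cv2.matchTemplate(s,t,cv2.TM_CCOEFF_NORMED); _,v,_,l=cv2.minMaxLoc(m); print(n,l[0]-8,l[1]-8,round(v,3))
for n,x,y in(("tin",368,198),("mallet",370,285),("brush",208,364),("wax",254,377),("disc",410,171),("meter",354,145),("smalllog",238,235),("green",337,332)): patch(n,x,y)
f=bot.grab_frame("wrist"); cv2.imwrite("pics/wrist17.png",f["img"][:,:,::-1])
print(np.abs(f["img"][180:290,220:410].astype(int)-cv2.imread("pics/wrist16.png")[180:290,220:410,::-1]).mean(), bot.get_state()["time"])
```

```text
tin 0 0 0.897
mallet 0 0 0.998
brush 0 0 0.999
wax 0 0 0.999
disc 0 0 0.999
meter 0 0 0.516
smalllog 0 0 0.819
green 0 0 0.895
5.378181818181818 32.625
```

View pics/scene17.png

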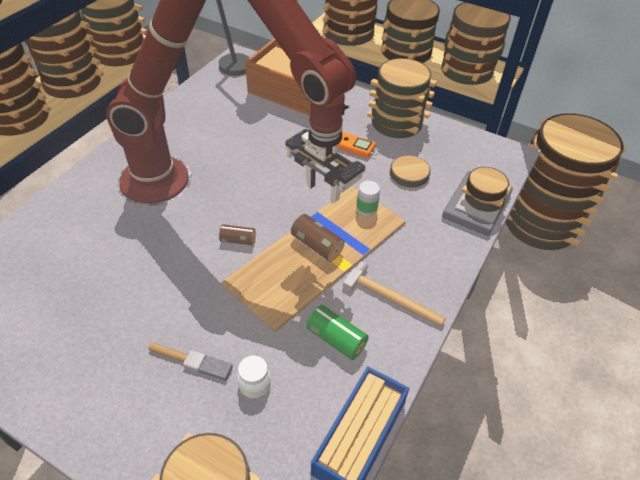

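Run:
```python
from h import *
f=bot.grab_frame("wrist"); print(np.abs(f["img"][180:290,220:410].astype(int)-cv2.imread("pics/wrist17.png")[180:290,220:410,::-1]).mean(), bot.get_state()["joint_vel"].round(4))
```

```text
1.3558373205741627 [-0.0007 -0.0051  0.0019 -0.003   0.0007  0.0005  0.0001]
```

The log at (318,237) lies across the yellow band. The bystanders haven't moved, and the meter's weak match comes from the arm covering part of it. Handing in.

```bash
python3 -c "
from plant import bot
print(bot.finish_job())"
```

```text
the job is handed in; nothing more can be done
None
```

I rolled the larger brown log to the yellow band in seven short strokes with two fingertips on its top, lifted straight off, and handed in at about 33 s. No verdict came back, and one rule below may have been broken.

**Last checks**
- The log's centre line is about 2 mm short of the band's middle and its centre about 10 mm off the board's middle line. It is within about 0.02 rad of square.
- It rolled about 140 mm without visible slipping, roughly 4 rad, and looked still in repeated pictures.
- The hand ended well above everything, touching nothing.
- The tin, hammer, brush, jar and disc matched their starting places to the pixel. The meter's match was weak (0.52) because the arm hid part of it; what could be seen had not moved.

**Disagreement:** the reported tool point does not match what I saw. In the pictures the fingertips sit about 19 mm above it, and first contact came at a reported height of 0.0593 m instead of 0.080 m. Taken literally, that puts the grasp point at 0.078 m, right on the "pushed low down" limit (reported heights of 0.0592–0.0593 m against a limit of 0.0592 m). All the pictures show only the fingertips touching the log's top, with 2–6.5 N of force, so I judged it to be top contact. I could not confirm how the judge measures that point.

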